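Pack the test cartridges window up and close the transport box

TASK

Pack every test cartridge into the blue transport box, flat on its floor and side by side below the white fill line, all with the white window face up so that the bar codes can be scanned through the lid: turn over those that lie with the dark ribbed back up, on the desk or already in the box. Then set the clear lid on the box so that it sits fully home all round, and leave the tube rack, the scanner and the pen where they are.

Things in the scene. Friction and masses are not known exactly. Their poses are not given: they have to be found in the camera images.
- box: open blue transport box, fixed to the desk to the left or right of the cartridges. Outside 312 (its x) x 133 (its y) x 42 mm high, walls and floor 4 mm thick; inside 304 x 125 mm, 38 mm deep. Origin: centre of its underside, z up. White fill line round the inside, 24 mm above the inner floor
- box_floor (a point): centre of the box's inner floor, axes as the box. Four cartridges fit side by side, each lying across the box (its length along the box's y), for example at box x = -105, -35, +35 and +105 mm; that leaves 30 mm for the fingers between them
- lid: loose lid of the box, 0.28 kg, starts right way up on the desk. White flange 312 (its x) x 133 (y) x 4 mm; inside it a clear recessed panel, underside 12 mm below the flange's, with sloping sides and 4 to 7 mm of play all round in the box. Origin: centre of the flange's underside, z up: 12 mm above the desk at the start, 42 mm when home on the box. Half a turn makes no difference
- lid_handle (a point): middle of the top of the lid's white upright bar handle, 90 mm long (lid x), 14 mm thick (lid y), its top 32 mm above the lid's origin. The lid goes home only when nothing in the box stands more than 26 mm above its inner floor: two cartridges on top of one another, or one on its edge, are too high
- cartridge_a: rigid test cartridge 105 (its x) x 40 (y) x 16 mm (z), 70 g; may be absent. Origin: centre of the solid, 8 mm above what it lies flat on. +z points out of the white window face (yellow bar code label at -x, red-ringed sample well at +x); the -z face is the dark grey ribbed back. Starts on the desk, dark back up.
- cartridge_b: rigid test cartridge 105 (its x) x 40 (y) x 16 mm (z), 70 g; may be absent. Origin: centre of the solid, 8 mm above what it lies flat on. +z points out of the white window face (yellow bar code label at -x, red-ringed sample well at +x); the -z face is the dark grey ribbed back. Starts on the desk, dark back up.
- cartridge_c: rigid test cartridge 105 (its x) x 40 (y) x 16 mm (z), 70 g; may be absent. Origin: centre of the solid, 8 mm above what it lies flat on. +z points out of the white window face (yellow bar code label at -x, red-ringed sample well at +x); the -z face is the dark grey ribbed back. Starts on the desk, white face up.
- cartridge_d: rigid test cartridge 105 (its x) x 40 (y) x 16 mm (z), 70 g; may be absent. Origin: centre of the solid, 8 mm above what it lies flat on. +z points out of the white window face (yellow bar code label at -x, red-ringed sample well at +x); the -z face is the dark grey ribbed back. Starts lying flat in the box, roughly across it, dark back up.
- tube_rack: white rack of red-capped blood tubes, 100 x 205 x 108 mm, 0.9 kg, loose; not to be disturbed. Origin: centre of its underside
- scanner: hand-held bar code scanner, grey head and black handle, 135 x 62 x 30 mm, lying loose; not to be disturbed. Origin: underside
- pen: white marker pen with a blue cap, 138 mm long, 13 mm thick, lying loose; not to be disturbed. Origin: underside
Not all that is in view belongs to the job. Leave any orange look-alike of the cartridge_d alone.

How it is judged:
By the outcome, as a careful person would: the job done as asked, in the order asked, and still so for the second after the job is handed in, with the robot touching nothing.
Of cartridge_a, cartridge_b, cartridge_c, cartridge_d only 3 to 4 are there at a start; the rules pass over those that are not, and their reading is None.
At some moment in a run one of cartridge_a, cartridge_b, cartridge_c, cartridge_d, lid may be knocked a few centimetres aside while the robot is not near it.
Once in a run the grip may slacken for a moment while it holds something.
It also fails if it takes over 210 s, if anything falls off the work surface, if the arm or the gripper's body presses on something with over 40 N, if the wrist force passes 120 N, or if a joint passes its speed limit or range.

ROBOT

A 6-joint arm with a two-finger parallel gripper is mounted at the origin on the work surface. World frame = base frame: x ahead of the robot, y to its left, z up, the work surface at z = 0. Lengths are in m, angles in degrees, forces in N, time in s.
With the tool pointing down it reaches from about 0.4 to 0.825 m from the base axis. Payload 7 kg.
Tool frame: the origin (TCP) lies at the very end of the fingers, on their centre line; the grasp point (between the pads) lies 19 mm behind it (ctrl.tcp_to_grasp is the distance from the TCP to the grasp point, in m); z points along the fingers, x is the direction in which the jaws open and shut, and the axes are right-handed (so a half turn about z gives the same grasp; the last joint's range is limited). The gripper opens to 88 mm and grips with 3 to 60 N. Pads are 19 mm wide; open, the fingers measure 130 mm over their backs; the gripper's body (78 mm by 193 mm) begins 47 mm behind the grasp point.
Start: joints at [-57.577, 20.546, 0.682, 0, -70.136, -16.507], TCP at [0.185, -0.649, 0.227] pointing down, gripper open.
Joint ranges: [-176.03, 176.03], [-82.01, 121.73], [-58.28, 71.71], [-173.87, 95.51], [-174.79, -0.11], [-173.66, 173.66]. Speed limits (degrees/s): [136.94, 136.94, 172.46, 180, 180, 180].

INTERFACE

Orientations are given as [roll, pitch, yaw] about the fixed x, y, z axes, in that order (R = Rz(yaw) Ry(pitch) Rx(roll)).
In Python, from plant import sensors, vision, ticket, ctrl gives the robot as it stands. The module is installed in compiled form; this text tells all that it offers.
- The arm moves only by the tool drive_tool, never from a script. Its argument "moves" is a list of rows, each a list of 6 numbers: the shift along the tool's x, y, z in units of 0.15 m (1.0 is 0.15 m), then the turn, a rotation vector about the tool's x, y, z in units of 60 degrees (1.0 is 60 degrees). In form: [[dx, dy, dz, rx, ry, rz], ...]. A call has 1 to 8 rows; each row is the pose to reach, as a shift and turn from the pose measured when the call began, along the tool's axes at that moment; what a row does not reach only later rows make up. A row lasts 1/10 s, in which the tool goes at most 50 mm and 8.59 degrees, less where a joint would pass 70% of its speed; a pose out of reach is approached as far as the arm can. A call with a number of a shift or a turn outside -1 to 1 is refused whole. A call with a gripper value outside its range is refused whole. "fingers" is the opening, from -1 (shut) to 1 (fully open), set as the call begins (left out, the last holds). The fingers move at their own pace and stop on an object; the grip force is fixed at half the most. Time passes only in rows, so rows that repeat a pose let the fingers close. It gives the time, the measured TCP pose, the force and the opening at its end, in the units of the state.
- sensors.get_obs(): the state, without advancing time (a new reading comes with each control period).
- vision.snapshot(name): name is "scene" or "top"; returns a dict with "pixels" (400x640x3 uint8, red, green, blue), "fx", "fy", "cx", "cy" (pixels), "R" (3x3) and "t" (3): a world point X has camera coordinates R X + t. Camera axes: x right, y down, z forward; pixel columns grow to the right and rows downward; lengths in m; the calibration is good to about 2 mm. A picture is of the moment at which its call begins. There is no depth.
- ticket.close_job(): hands the job in, once; it reports no verdict.
The state is a dict: "clock": time; "joint_pos": joint angles; "qvel": joint speeds; "tau": joint torques, N m; "tool_pos": TCP position; "orientation": TCP orientation; "force": force on the tool from outside, world axes, zero at the start; "moment": the same for the moment, N m; "opening": finger opening in m.
Only numpy, scipy, OpenCV 4.12 (cv2) and the standard library are available. Lean on these libraries where they do the work, as an engineer would, in place of code of your own. Each camera call takes 0.05 s, during which the arm holds its last target.

## Working session

There is one attempt and no reset: what is moved stays moved. The work goes in short steps, Python scripts to look and compute and a tool call to move; the robot and the scene stay as the last step left them, time stands still between calls to the robot, and variables do not carry over. Pictures are saved under pics/ and viewed, and the job is handed in when it is done.

Besides the shell and the picture viewer there is one more tool, called after "Call:" by a JSON object that holds its "fn" and its "kwargs", one argument or row to a line. drive_tool: Moves the arm, as the interface text tells. Shifts and turns lie within -1 to 1; 1 stands for 0.15 m of shift or 60 degrees of turn. Its arguments: {"type":"object","properties":{"moves":{"type":"array"},"fingers":{"type":"number"}},"required":["moves"]}

```bash
mkdir -p pics; ls; cat > h.py <<'E'
import numpy as np,cv2
from plant import sensors,vision,ticket,ctrl
def snap(name,fn=None):
    s=vision.snapshot(name)
    if fn: cv2.imwrite('pics/'+fn+'.png',s['pixels'][:,:,::-1])
    return s
def px2w(s,u,v,z):
    R=np.array(s['R']);t=np.array(s['t'])
    d=R.T@np.array([(u-s['cx'])/s['fx'],(v-s['cy'])/s['fy'],1]);c=-R.T@t
    return c+d*(z-c[2])/d[2]
def w2px(s,X):
    p=np.array(s['R'])@np.array(X)+np.array(s['t']);return s['fx']*p[0]/p[2]+s['cx'],s['fy']*p[1]/p[2]+s['cy']
E
python3 - <<'E'
from h import *
for n in ('scene','top'):
    s=snap(n,n+'0'); print(n,s['fx'],s['cx'],s['cy'],np.round(-np.array(s['R']).T@s['t'],3),np.round(s['R'],3).tolist())
print(sensors.get_obs(),ctrl.tcp_to_grasp)
E
```

```text
pics
scene 444.7540751534406 317.76823085844967 199.05619668390594 [ 0.992 -0.647  1.265] [[0.703, 0.712, 0.009], [0.614, -0.6, -0.512], [-0.359, 0.365, -0.859]]
top 501.46889283801806 314.10664744925066 205.52936456580338 [ 0.306 -0.107  1.645] [[-0.015, -1.0, -0.005], [-0.994, 0.015, -0.111], [0.111, 0.003, -0.994]]
{'clock': 0.1, 'joint_pos': array([-5.75771492e+01,  2.05878383e+01,  6.38654716e-01, -1.77214494e-02,
       -7.01348988e+01, -1.65080192e+01]), 'qvel': array([-0.00407356, -0.12191902,  0.14045501,  0.02287457, -0.15221053,
        0.0862781 ]), 'tau': array([-1.47923969e-03, -5.84165239e+01,  2.93748808e+01,  7.01557472e+00,
        1.00962940e-02, -5.47640457e-05]), 'tool_pos': array([ 0.18495834, -0.64871253,  0.22570789]), 'orientation': array([-1.79992079e+02, -8.53506990e-02,  1.05908792e+02]), 'force': array([-0.19227608,  0.13617119, -0.4564828 ]), 'moment': array([ 0.04192309, -0.00455671, -0.05127853]), 'opening': 0.08733736525187216} 0.0188
```

View pics/top0.png

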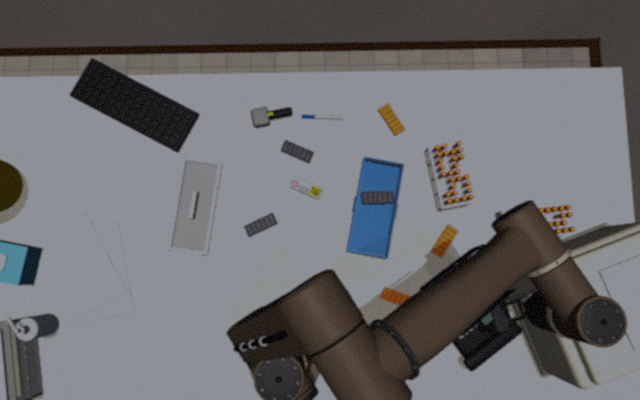

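View pics/scene0.png

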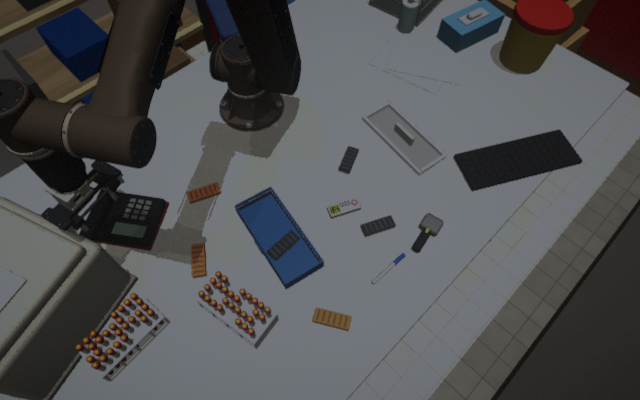

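All four cartridges are in view. In the top view, dark backs are at about (297,151) and (261,225), and the white one is at (307,188). Cartridge d is in the box at (377,198), and the lid is at (195,207). Now I'll measure them.

```bash
python3 - <<'E'
from h import *
s=cv2.imread('pics/top0.png'); c=s[80:270,160:420]; cv2.imwrite('pics/topc.png',cv2.resize(c,None,fx=3,fy=3,interpolation=cv2.INTER_CUBIC))
s=cv2.imread('pics/scene0.png'); c=s[90:300,225:455]; cv2.imwrite('pics/scc.png',cv2.resize(c,None,fx=2.8,fy=2.8,interpolation=cv2.INTER_CUBIC))
E
```

```text
(no output)
```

View pics/topc.png

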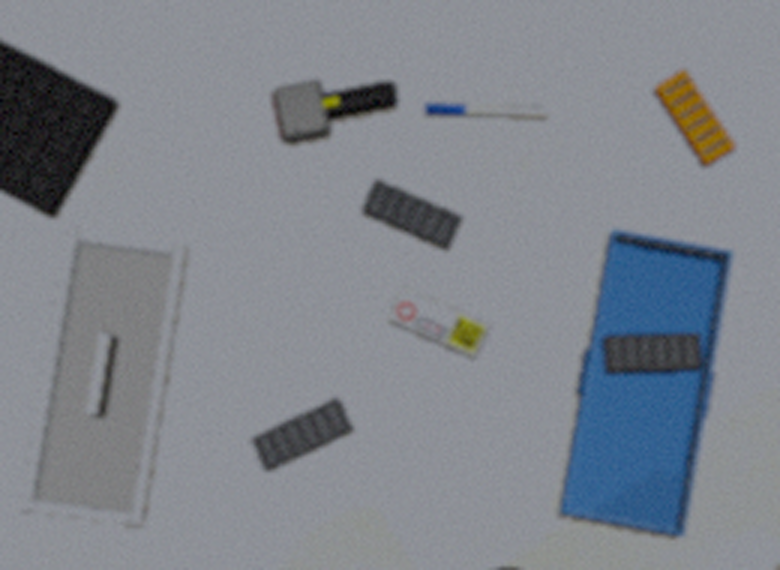

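View pics/scc.png

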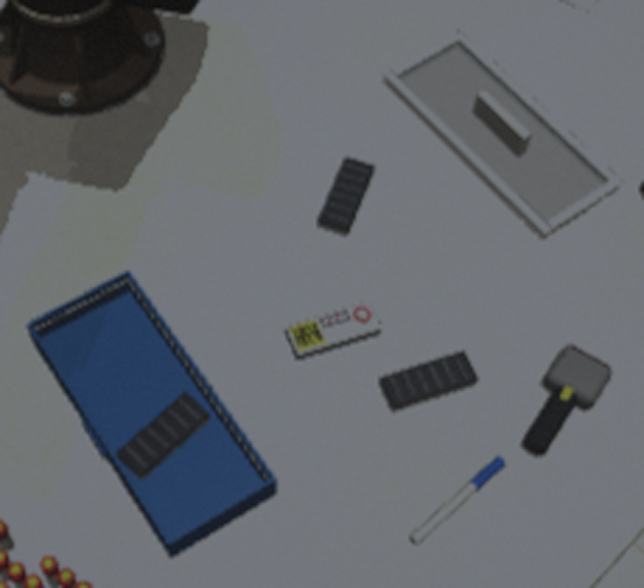

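```bash
cat >> h.py <<'E'
def rects(s,mask,z,amin=100,amax=1e9):
    n,l,st,c=cv2.connectedComponentsWithStats(mask.astype(np.uint8))
    out=[]
    for i in range(1,n):
        if not amin<st[i,4]<amax: continue
        cs,_=cv2.findContours((l==i).astype(np.uint8),cv2.RETR_EXTERNAL,cv2.CHAIN_APPROX_NONE)
        p=cs[0][:,0,:]
        w=np.array([px2w(s,u,v,z)[:2] for u,v in p],np.float32)
        (cx,cy),(a,b),ang=cv2.minAreaRect(w*1000)
        if a<b: a,b,ang=b,a,ang+90
        out.append((st[i,4],p.mean(0).round().tolist(),round(cx),round(cy),round(a),round(b),round((ang+90)%180-90,1)))
    return out
def masks(s):
    hsv=cv2.cvtColor(s['pixels'],cv2.COLOR_RGB2HSV);h,S,V=[hsv[:,:,i].astype(int) for i in range(3)]
    return dict(dark=(V<95)&(S<60),blue=(h>95)&(h<125)&(S>110)&(V>60),yellow=(h>24)&(h<35)&(S>130)&(V>80),red=((h<8)|(h>170))&(S>60)&(V>90),orange=(h>=8)&(h<22)&(S>130)&(V>80))
E
python3 - <<'E'
from h import *
for n in ('top','scene'):
    s=vision.snapshot(n);m=masks(s);print(n)
    print('dark');[print(r) for r in rects(s,m['dark'],.016,120,1500)]
    print('blue');[print(r) for r in rects(s,m['blue'],.042,500)]
    print('yel');[print(r) for r in rects(s,m['yellow'],.016,20)]
    print('red');[print(r) for r in rects(s,m['red'],.016,6,60)]
    hsv=cv2.cvtColor(s['pixels'],cv2.COLOR_RGB2HSV)
    print(hsv[207,182],hsv[207,150],hsv[240,250])
E
```

```text
top
dark
(np.int32(360), [550.0, 54.0], 984, -877, 271, 71, -88.2)
(np.int32(225), [269.0, 118.0], 786, 36, 134, 57, -85.2)
(np.int32(363), [297.0, 151.0], 670, -46, 103, 40, 66.1)
(np.int32(319), [377.0, 197.0], 513, -307, 99, 36, -88.7)
(np.int32(475), [471.0, 249.0], 350, -605, 506, 69, -54.3)
(np.int32(368), [260.0, 225.0], 429, 75, 102, 39, -65.7)
(np.int32(161), [597.0, 257.0], 280, -1060, 244, 151, -71.3)
(np.int32(1357), [330.0, 329.0], 92, -180, 715, 367, 81.5)
(np.int32(204), [5.0, 364.0], 1, 886, 223, 10, 8.9)
(np.int32(169), [316.0, 389.0], -80, -99, 132, 82, 89.2)
blue
(np.int32(3378), [377.0, 203.0], 478, -296, 308, 136, -11.3)
(np.int32(844), [12.0, 261.0], 318, 872, 123, 94, -11.5)
yel
(np.int32(58), [315.0, 191.0], 537, -105, 25, 24, -27.2)
red
(np.int32(11), [453.0, 150.0], 667, -561, 31, 10, -76.7)
(np.int32(14), [439.0, 152.0], 658, -518, 23, 17, 87.6)
(np.int32(7), [454.0, 154.0], 652, -565, 10, 6, -64.2)
(np.int32(8), [439.0, 157.0], 642, -515, 10, 7, -2.4)
[120   8 130] [108  17 152] [108  20 152]
scene
dark
(np.int32(198), [33.0, 3.0], -1113, -318, 145, 69, 46
[... 830 characters left out ...]
p.int32(11), [354.0, 202.0], 559, -40, 17, 15, 45.7)
(np.int32(8), [211.0, 281.0], 451, -537, 14, 8, 19.2)
(np.int32(7), [208.0, 296.0], 480, -570, 13, 6, 3.1)
(np.int32(7), [223.0, 301.0], 521, -548, 14, 6, -13.9)
(np.int32(11), [254.0, 300.0], 583, -483, 15, 12, 45.5)
(np.int32(11), [260.0, 303.0], 603, -478, 14, 13, -87.0)
(np.int32(8), [253.0, 312.0], 605, -508, 14, 5, -51.7)
(np.int32(12), [111.0, 325.0], 360, -814, 14, 14, -31.2)
(np.int32(8), [243.0, 324.0], 615, -551, 14, 8, 84.1)
(np.int32(7), [113.0, 345.0], 410, -838, 14, 4, -21.0)
(np.int32(11), [108.0, 350.0], 412, -857, 16, 11, -65.4)
(np.int32(8), [92.0, 366.0], 420, -908, 13, 4, -0.9)
[102  11 111] [105  17  30] [105  16 124]
```

Measured: P1 is at (670,-47) at 66°, P2 at (429,74) at -65.5°, d at (513,-307), and c at roughly (548,-72) at 71°. The box centre is (478,-299), with its x axis at -11.3°. I'll start with cartridge c, which is already right way up.

```bash
cat >> h.py <<'E'
from scipy.spatial.transform import Rotation as Ro
def Rt(yaw,tilt=0,about='x'):
    # tool-down with jaw axis (tool x) at yaw; then tilt (deg) about jaw axis (tool frame 'x') or y
    return Ro.from_euler('xyz',[180,0,yaw],degrees=True)*Ro.from_euler(about,tilt,degrees=True)
def plan(x,y,z,yaw,tilt=0,about='x',point=0.0):
    """point: distance behind tcp of the point that should be at x,y,z"""
    o=sensors.get_obs();R0=Ro.from_euler('xyz',o['orientation'],degrees=True);p0=np.array(o['tool_pos'])
    R1=Rt(yaw,tilt,about);p1=np.array([x,y,z])+R1.apply([0,0,1])*point
    d=R0.inv().apply(p1-p0)/.15; r=(R0.inv()*R1).as_rotvec(degrees=True)/60
    n=max(np.linalg.norm(d)*3,np.linalg.norm(r)*60/8.59)
    print('t',round(o['clock'],1),'tcp',p0.round(3),'tool row',np.append(d,r).round(3).tolist(),'rows>=',round(n,1),'J',np.round(o['joint_pos']).tolist())
E
python3 - <<'E'
from h import *
plan(.548,-.072,.25,161)
plan(.37,-.36,.28,135)
s=snap('top')
# refine c: local near white/edges
im=s['pixels'][178:205,282:332]; cv2.imwrite('pics/c.png',cv2.resize(im[:,:,::-1],None,fx=14,fy=14,interpolation=cv2.INTER_CUBIC))
E
```

```text
t 0.2 tcp [ 0.185 -0.649  0.226] tool row [3.035, 3.382, -0.158, 0.0, -0.001, -0.918] rows>= 13.6 J [-58.0, 21.0, 1.0, -0.0, -70.0, -17.0]
t 0.2 tcp [ 0.185 -0.649  0.226] tool row [1.514, 1.714, -0.359, 0.0, -0.001, -0.485] rows>= 6.9 J [-58.0, 21.0, 1.0, -0.0, -70.0, -17.0]
```

View pics/c.png

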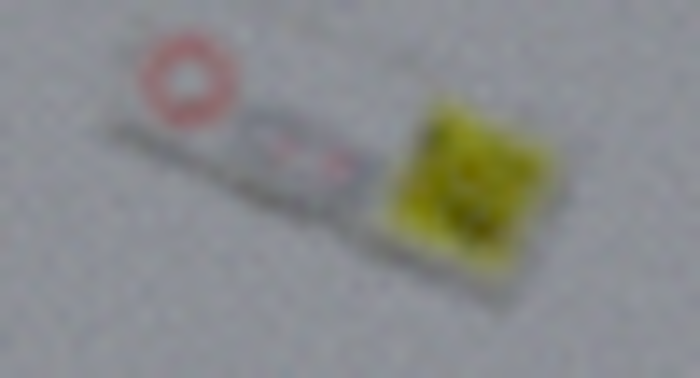

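c's ring is at px (295.6,183.7) and its label at (315.9,191.6).

```bash
python3 - <<'E'
from h import *
s=snap('top')
a=px2w(s,295.6,183.7,.016);b=px2w(s,315.9,191.6,.016);print(a,b,px2w(s,306.1,187.7,.016),np.degrees(np.arctan2(*(a-b)[1::-1])))
# box corners by blue mask in both views at rim
E
```

```text
[ 0.56162576 -0.04128282  0.016     ] [ 0.5344137  -0.10755928  0.016     ] [ 0.54782287 -0.07560014  0.016     ] 67.67772887011942
```

Call:
{"fn": "drive_tool", "kwargs": {
  "moves": [
    [0.2,0.2,-0.36,0,0,0],
    [0.5,0.6,-0.36,0,0,-0.1],
    [0.8,0.9,-0.36,0,0,-0.2],
    [0.95,1,-0.36,0,0,-0.3],
    [0.95,1,-0.36,0,0,-0.3],
    [0.95,1,-0.36,0,0,-0.3]
  ]
}}

```text
clock: 0.9
tool_pos: [0.2916, -0.4683, 0.2814]
orientation: [179.9, 0.1, 124.1]
force: [0.7, -0.2, 0.6]
opening: 0.0875
```

```bash
python3 - <<'E'
from h import *
plan(.42,-.27,.25,145)
plan(.548,-.075,.2,157.7)
E
```

```text
t 0.9 tcp [ 0.292 -0.468  0.281] tool row [0.615, 1.45, 0.211, 0.001, 0.001, -0.348] rows>= 4.8 J [-38.0, 7.0, -10.0, -0.0, -73.0, -18.0]
t 0.9 tcp [ 0.292 -0.468  0.281] tool row [1.213, 2.885, 0.545, 0.001, 0.001, -0.56] rows>= 9.5 J [-38.0, 7.0, -10.0, -0.0, -73.0, -18.0]
```

Call:
{"fn": "drive_tool", "kwargs": {
  "moves": [
    [0.2,0.3,0,0,0,-0.1],
    [0.4,0.7,0,0,0,-0.2],
    [0.42,1,0.1,0,0,-0.25],
    [0.42,1,0.1,0,0,-0.25]
  ]
}}

```text
clock: 1.3
tool_pos: [0.382, -0.3299, 0.2662]
orientation: [179.9, 0.1, 139.3]
force: [-0.0, 0.4, -1.5]
opening: 0.0875
```

```bash
python3 - <<'E'
from h import *
plan(.50,-.15,.22,152)
plan(.548,-.075,.15,157.7)
E
```

```text
t 1.3 tcp [ 0.382 -0.33   0.266] tool row [0.186, 1.422, 0.31, 0.001, 0.002, -0.212] rows>= 4.4 J [-19.0, 3.0, -17.0, -0.0, -70.0, -22.0]
t 1.3 tcp [ 0.382 -0.33   0.266] tool row [0.27, 2.009, 0.778, 0.001, 0.002, -0.307] rows>= 6.5 J [-19.0, 3.0, -17.0, -0.0, -70.0, -22.0]
```

Call:
{"fn": "drive_tool", "kwargs": {
  "moves": [
    [0.1,0.33,0.1,0,0,-0.1],
    [0.15,0.66,0.2,0,0,-0.2],
    [0.2,0.95,0.3,0,0,-0.3],
    [0.2,1,0.35,0,0,-0.307],
    [0.2,1,0.35,0,0,-0.307]
  ]
}}

```text
clock: 1.8
tool_pos: [0.4574, -0.1954, 0.2125]
orientation: [180.0, -0.0, 157.8]
force: [0.3, -0.1, 0.3]
opening: 0.0872
```

```bash
python3 - <<'E'
from h import *
plan(.548,-.075,.08,157.7)
E
```

```text
t 1.8 tcp [ 0.457 -0.195  0.213] tool row [-0.257, 0.971, 0.884, 0.0, -0.0, 0.002] rows>= 4.0 J [-0.0, 4.0, -22.0, -0.0, -63.0, -22.0]
```

Call:
{"fn": "drive_tool", "kwargs": {
  "moves": [
    [-0.07,0.3,0.2,0,0,0],
    [-0.14,0.6,0.45,0,0,0],
    [-0.2,0.85,0.7,0,0,0],
    [-0.257,0.971,0.884,0,0,0],
    [-0.257,0.971,0.884,0,0,0],
    [-0.257,0.971,0.884,0,0,0]
  ]
}}

```text
clock: 2.4
tool_pos: [0.5477, -0.0759, 0.0789]
orientation: [-179.9, -0.1, 157.8]
force: [1.0, -1.7, -0.5]
opening: 0.0875
```

```bash
python3 - <<'E'
from h import *
plan(.548,-.075,.003,157.7)
s=snap('scene','s1')
im=s['pixels'][150:280,290:450]; cv2.imwrite('pics/s1.png',cv2.resize(im[:,:,::-1],None,fx=4.5,fy=4.5,interpolation=cv2.INTER_CUBIC))
E
```

```text
t 2.4 tcp [ 0.548 -0.076  0.079] tool row [-0.001, 0.007, 0.506, -0.002, -0.002, 0.002] rows>= 1.5 J [12.0, 17.0, -25.0, 0.0, -47.0, -35.0]
```

View pics/s1.png

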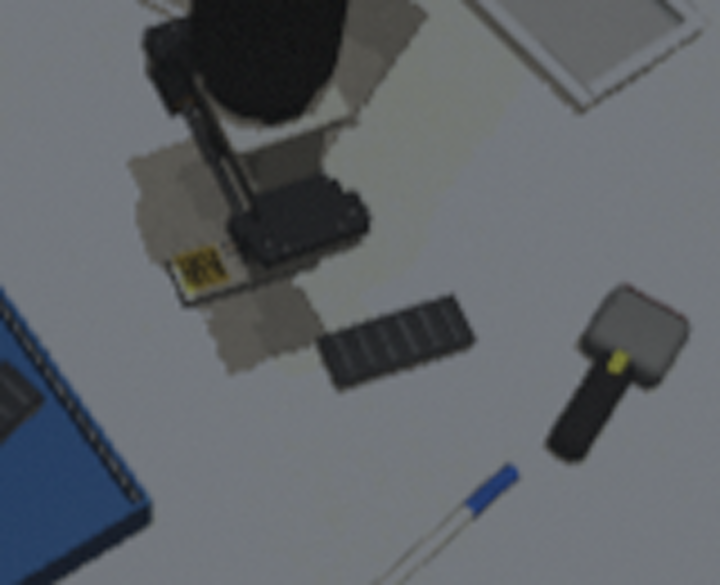

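The gripper is centred over c with room before P1, so I'll descend and grip.

Call:
{"fn": "drive_tool", "kwargs": {
  "moves": [
    [0,0,0.15,0,0,0],
    [0,0.004,0.3,0,0,0],
    [0,0.007,0.42,0,0,0],
    [0,0.007,0.495,0,0,0],
    [0,0.007,0.495,0,0,0]
  ]
}}

```text
clock: 2.95
tool_pos: [0.548, -0.0763, 0.0061]
orientation: [-180.0, -0.0, 157.7]
force: [-0.2, -0.7, 0.2]
opening: 0.0879
```

Call:
{"fn": "drive_tool", "kwargs": {
  "moves": [
    [0,0,0,0,0,0],
    [0,0,0,0,0,0],
    [0,0,0,0,0,0],
    [0,0,0,0,0,0],
    [0,0,0,0,0,0],
    [0,0,0,0,0,0]
  ],
  "fingers": -1
}}

```text
clock: 3.55
tool_pos: [0.548, -0.0762, 0.0062]
orientation: [-180.0, -0.0, 157.7]
force: [0.2, 0.3, -0.3]
opening: 0.0451
```

Call:
{"fn": "drive_tool", "kwargs": {
  "moves": [
    [0,0,-0.2,0,0,0],
    [0,0,-0.45,0,0,0],
    [0,0,-0.7,0,0,0],
    [0,0,-0.9,0,0,0],
    [0,0,-0.9,0,0,0]
  ]
}}

```text
clock: 4.05
tool_pos: [0.5509, -0.0759, 0.1459]
orientation: [179.8, 0.4, 157.8]
force: [0.5, 0.9, -0.1]
opening: 0.0054
```

```bash
python3 - <<'E'
from h import *
c=np.array([.478,-.299]);a=np.radians(-11.3);ex=np.array([np.cos(a),np.sin(a)])
for k in (-.105,-.1,-.035,.035,.1): print(k,(c+k*ex).round(3))
p=c-.102*ex
plan(p[0],p[1],.14,168.7)
s=snap('scene','s2')
E
```

```text
-0.105 [ 0.375 -0.278]
-0.1 [ 0.38  -0.279]
-0.035 [ 0.444 -0.292]
0.035 [ 0.512 -0.306]
0.1 [ 0.576 -0.319]
t 4.0 tcp [ 0.551 -0.076  0.146] tool row [0.555, -1.69, 0.031, 0.002, 0.006, -0.182] rows>= 5.3 J [12.0, 13.0, -21.0, 0.0, -55.0, -35.0]
```

View pics/s2.png

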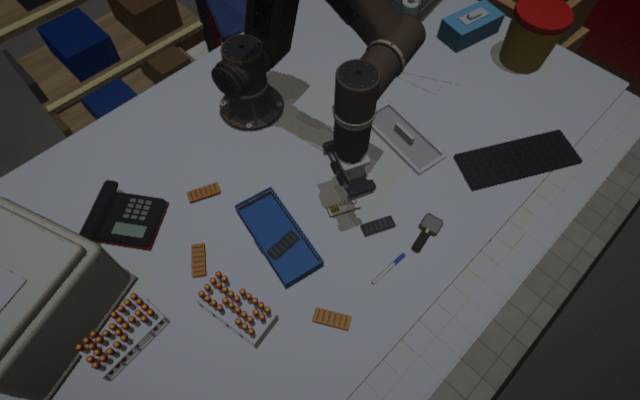

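The fingers are slow (about 0.07 m/s) and hadn't closed when I lifted, so c is still on the desk. I'll reopen, go down again and wait longer.

Call:
{"fn": "drive_tool", "kwargs": {
  "moves": [
    [0,0,0,0,0,0],
    [0,0,0.1,0,0,0],
    [0,0,0.2,0,0,0],
    [0,0,0.3,0,0,0],
    [0,0,0.4,0,0,0],
    [0,0,0.4,0,0,0],
    [0,0,0.4,0,0,0]
  ],
  "fingers": 1
}}

```text
clock: 4.8
tool_pos: [0.5492, -0.076, 0.0828]
orientation: [180.0, 0.1, 157.7]
force: [-0.4, 0.0, -0.0]
opening: 0.0528
```

```bash
python3 - <<'E'
from h import *
s=snap('top')
m=masks(s);[print(r) for r in rects(s,m['yellow'],.016,15)]
[print(r) for r in rects(s,m['red'],.016,3,60)]
s=snap('scene')
m=masks(s);[print(r) for r in rects(s,m['yellow'],.016,15)]
plan(.548,-.075,.005,157.7)
E
```

```text
(np.int32(19), [270.0, 113.0], 800, 42, 13, 10, 89.1)
(np.int32(37), [316.0, 192.0], 534, -107, 27, 19, -14.8)
(np.int32(27), [439.0, 153.0], 653, -517, 34, 23, -2.4)
(np.int32(7), [456.0, 149.0], 669, -571, 17, 7, 89.1)
(np.int32(4), [450.0, 151.0], 662, -553, 10, 2, -46.2)
(np.int32(13), [456.0, 155.0], 650, -571, 25, 9, 66.7)
(np.int32(7), [455.0, 162.0], 628, -565, 17, 9, -54.2)
(np.int32(5), [440.0, 166.0], 613, -516, 12, 4, -35.2)
(np.int32(7), [454.0, 170.0], 599, -561, 16, 7, 89.1)
(np.int32(15), [447.0, 175.0], 587, -540, 37, 12, -82.7)
(np.int32(10), [457.0, 179.0], 569, -572, 23, 9, -82.7)
(np.int32(6), [451.0, 186.0], 545, -552, 14, 8, 11.4)
(np.int32(4), [468.0, 185.0], 549, -605, 10, 0, 89.1)
(np.int32(4), [452.0, 192.0], 528, -551, 9, 5, -46.4)
(np.int32(4), [468.0, 196.0], 511, -604, 12, 2, -35.6)
(np.int32(7), [450.0, 198.0], 506, -546, 16, 6, 24.1)
(np.int32(5), [461.0, 197.0], 508, -581, 12, 4, -57.5)
(np.int32(5), [450.0, 203.0], 491, -545, 14, 2, -76.8)
(np.int32(4), [566.0, 206.0], 475, -921, 10, 2, -72.6)
(np.int32(5), [552.0, 207.0], 471, -877, 14, 2, -47.1)
(
[... 251 characters left out ...]
835, 15, 1, -64.7)
(np.int32(5), [533.0, 216.0], 441, -812, 15, 3, -64.7)
(np.int32(5), [518.0, 219.0], 436, -764, 13, 2, -72.6)
(np.int32(5), [556.0, 221.0], 426, -886, 14, 2, -76.9)
(np.int32(6), [562.0, 221.0], 427, -905, 15, 3, -64.8)
(np.int32(4), [514.0, 223.0], 422, -748, 10, 2, 70.4)
(np.int32(4), [536.0, 228.0], 405, -818, 10, 2, 70.4)
(np.int32(5), [542.0, 227.0], 409, -841, 10, 3, 86.3)
(np.int32(5), [564.0, 232.0], 391, -911, 10, 3, 86.0)
(np.int32(4), [572.0, 231.0], 393, -934, 10, 0, 89.1)
(np.int32(4), [558.0, 233.0], 388, -888, 10, 2, 70.4)
t 4.9 tcp [ 0.55  -0.076  0.084] tool row [0.016, -0.001, 0.526, 0.002, 0.004, 0.001] rows>= 1.6 J [12.0, 17.0, -25.0, 0.0, -47.0, -35.0]
```

Call:
{"fn": "drive_tool", "kwargs": {
  "moves": [
    [0,0,0,0,0,0],
    [0,0,0,0,0,0],
    [0,0,0,0,0,0],
    [0.016,0,0.1,0,0,0],
    [0.016,0,0.25,0,0,0],
    [0.016,0,0.4,0,0,0],
    [0.016,0,0.525,0,0,0],
    [0.016,0,0.525,0,0,0]
  ]
}}

```text
clock: 5.7
tool_pos: [0.5463, -0.0752, 0.003]
orientation: [-180.0, 0.0, 157.7]
force: [-1.1, 0.0, 0.1]
opening: 0.0877
```

Call:
{"fn": "drive_tool", "kwargs": {
  "moves": [
    [0,0,0,0,0,0],
    [0,0,0,0,0,0],
    [0,0,0,0,0,0],
    [0,0,0,0,0,0],
    [0,0,0,0,0,0],
    [0,0,0,0,0,0],
    [0,0,0,0,0,0],
    [0,0,0,0,0,0]
  ],
  "fingers": -1
}}

```text
clock: 6.5
tool_pos: [0.5464, -0.0752, 0.0032]
orientation: [-180.0, 0.0, 157.7]
force: [-1.9, 0.0, 2.6]
opening: 0.0402
```

Call:
{"fn": "drive_tool", "kwargs": {
  "moves": [
    [0,0,-0.1,0,0,0],
    [0,0,-0.25,0,0,0],
    [0,0,-0.45,0,0,0],
    [0,0,-0.65,0,0,0],
    [0,0,-0.7,0,0,0]
  ]
}}

```text
clock: 7.0
tool_pos: [0.5482, -0.075, 0.1115]
orientation: [179.9, 0.3, 157.8]
force: [0.9, 0.1, -1.1]
opening: 0.0402
```

```bash
python3 - <<'E'
from h import *
plan(.378,-.279,.11,168.7)
E
```

```text
t 7.0 tcp [ 0.548 -0.075  0.112] tool row [0.535, -1.688, 0.004, 0.001, 0.005, -0.182] rows>= 5.3 J [13.0, 15.0, -24.0, 0.0, -51.0, -35.0]
```

Call:
{"fn": "drive_tool", "kwargs": {
  "moves": [
    [0.1,-0.2,0,0,0,-0.03],
    [0.2,-0.5,0,0,0,-0.08],
    [0.3,-0.8,0,0,0,-0.13],
    [0.4,-1,0,0,0,-0.18],
    [0.4,-1,0,0,0,-0.18]
  ]
}}

```text
clock: 7.5
tool_pos: [0.4319, -0.1927, 0.1102]
orientation: [179.9, 0.1, 168.5]
force: [0.5, 0.2, -1.3]
opening: 0.0396
```

```bash
python3 - <<'E'
from h import *
plan(.378,-.279,.11,168.7)
E
```

```text
t 7.5 tcp [ 0.432 -0.193  0.11 ] tool row [0.237, -0.635, -0.0, 0.001, 0.002, -0.004] rows>= 2.0 J [-0.0, 8.0, -33.0, -0.0, -49.0, -11.0]
```

Call:
{"fn": "drive_tool", "kwargs": {
  "moves": [
    [0.08,-0.2,0,0,0,0],
    [0.16,-0.42,0,0,0,0],
    [0.237,-0.635,0,0,0,0],
    [0.237,-0.635,0,0,0,0],
    [0.237,-0.635,0,0,0,0]
  ]
}}

```text
clock: 8.0
tool_pos: [0.3778, -0.2793, 0.1096]
orientation: [179.9, 0.1, 168.3]
force: [0.4, 0.1, -1.9]
opening: 0.04
```

```bash
python3 - <<'E'
from h import *
plan(.378,-.279,.009,168.7)
s=snap('scene')
im=s['pixels'][170:300,220:340]; cv2.imwrite('pics/s3.png',cv2.resize(im[:,:,::-1],None,fx=4.5,fy=4.5,interpolation=cv2.INTER_CUBIC))
E
```

```text
t 8.0 tcp [ 0.378 -0.279  0.11 ] tool row [0.0, 0.001, 0.671, 0.001, 0.002, -0.006] rows>= 2.0 J [-12.0, 8.0, -34.0, -0.0, -48.0, 1.0]
```

View pics/s3.png

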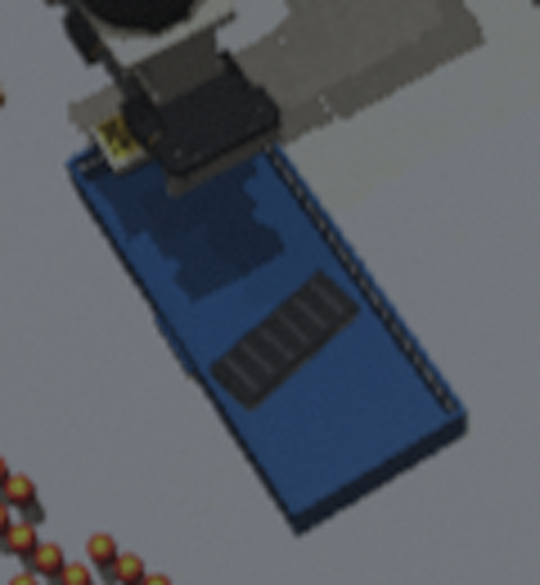

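Call:
{"fn": "drive_tool", "kwargs": {
  "moves": [
    [0,0,0.1,0,0,0],
    [0,0,0.22,0,0,0],
    [0,0,0.35,0,0,0],
    [0,0,0.48,0,0,0],
    [0,0,0.58,0,0,0],
    [0,0,0.64,0,0,0],
    [0,0,0.66,0,0,0],
    [0,0,0.66,0,0,0]
  ]
}}

```text
clock: 8.85
tool_pos: [0.3787, -0.2784, 0.0106]
orientation: [179.9, 0.1, 168.4]
force: [-0.0, 0.1, -0.7]
opening: 0.0403
```

Call:
{"fn": "drive_tool", "kwargs": {
  "moves": [
    [0,0,0,0,0,0],
    [0,0,0,0,0,0],
    [0,0,0,0,0,0],
    [0,0,0,0,0,0]
  ],
  "fingers": 0.12
}}

```text
clock: 9.25
tool_pos: [0.379, -0.2785, 0.011]
orientation: [179.9, 0.1, 168.4]
force: [0.9, -0.5, 0.5]
opening: 0.0492
```

Call:
{"fn": "drive_tool", "kwargs": {
  "moves": [
    [0,0,-0.1,0,0,0],
    [0,0,-0.3,0,0,0],
    [0,0,-0.5,0,0,0],
    [0,0,-0.75,0,0,0],
    [0,0,-0.9,0,0,0],
    [0,0,-1,0,0,0]
  ]
}}

```text
clock: 9.85
tool_pos: [0.3792, -0.2789, 0.1634]
orientation: [179.9, 0.3, 168.4]
force: [0.2, 0.4, -0.1]
opening: 0.0489
```

```bash
python3 - <<'E'
from h import *
plan(.478,-.2,.2,160)
s=snap('top')
im=s['pixels'][150:270,330:430]; cv2.imwrite('pics/s4.png',cv2.resize(im[:,:,::-1],None,fx=5,fy=5,interpolation=cv2.INTER_CUBIC))
E
```

```text
t 9.8 tcp [ 0.379 -0.279  0.163] tool row [-0.541, 0.648, -0.24, 0.001, 0.006, 0.141] rows>= 2.6 J [-12.0, 4.0, -30.0, -0.0, -56.0, 1.0]
```

View pics/s4.png

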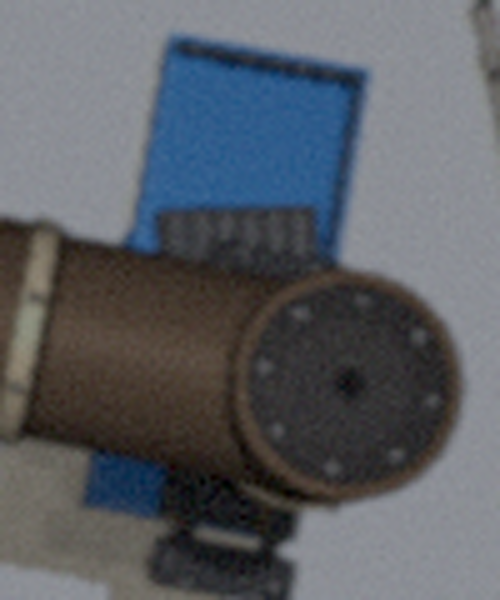

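Call:
{"fn": "drive_tool", "kwargs": {
  "moves": [
    [-0.2,0.25,-0.5,0,0,0.05],
    [-0.4,0.5,-0.6,0,0,0.1],
    [-0.6,0.8,-0.6,0,0,0.1],
    [-0.8,1,-0.6,0,0,0.1],
    [-0.9,1,-0.6,0,0,0.1],
    [-0.9,1,-0.6,0,0,0.1]
  ],
  "fingers": 1
}}

```text
clock: 10.5
tool_pos: [0.5453, -0.1573, 0.2558]
orientation: [179.9, 0.5, 162.6]
force: [-0.3, -0.2, -0.0]
opening: 0.0863
```

```bash
python3 - <<'E'
from h import *
plan(.58,-.06,.25,160)
plan(.58,-.06,.25,160,45)
s=snap('top','t5'); 
im=s['pixels'][150:270,330:430]; cv2.imwrite('pics/s5.png',cv2.resize(im[:,:,::-1],None,fx=5,fy=5,interpolation=cv2.INTER_CUBIC))
E
```

```text
t 10.5 tcp [ 0.545 -0.157  0.256] tool row [-0.027, 0.688, 0.04, 0.001, 0.008, 0.044] rows>= 2.1 J [4.0, 9.0, -11.0, 0.0, -69.0, -21.0]
t 10.5 tcp [ 0.545 -0.157  0.256] tool row [-0.027, 0.688, 0.04, 0.751, 0.025, 0.038] rows>= 5.3 J [4.0, 9.0, -11.0, 0.0, -69.0, -21.0]
```

View pics/s5.png

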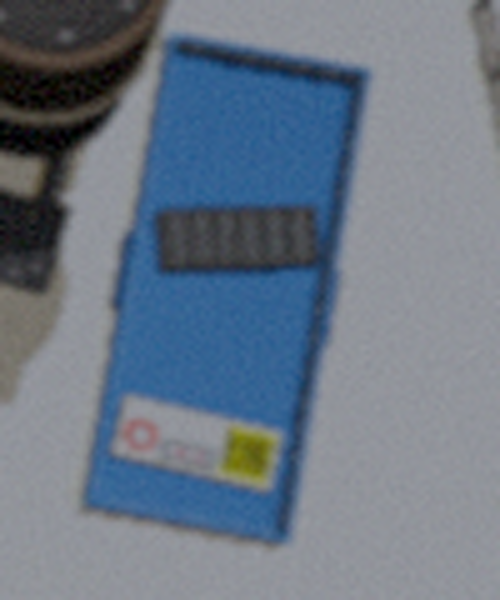

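c lies flat in the box with its window up. Next I'll test the sideways tilt in free space, which the flip needs.

Call:
{"fn": "drive_tool", "kwargs": {
  "moves": [
    [0,0.25,-0.1,0.14,0,0],
    [0,0.5,-0.2,0.28,0,0],
    [0,0.65,-0.2,0.42,0,0],
    [0,0.65,-0.2,0.56,0,0],
    [0,0.65,-0.2,0.7,0,0],
    [0,0.65,-0.2,0.84,0,0],
    [0,0.65,-0.2,0.98,0,0],
    [0,0.65,-0.2,0.98,0,0]
  ]
}}

```text
clock: 11.35
tool_pos: [0.5711, -0.0648, 0.2814]
orientation: [-120.6, -0.0, 162.7]
force: [-0.4, 0.1, -1.2]
opening: 0.0875
```

```bash
python3 - <<'E'
from h import *
plan(.58,-.06,.25,160)
plan(.58,-.06,.25,160,-60)
E
```

```text
t 11.3 tcp [ 0.571 -0.065  0.281] tool row [-0.047, 0.205, 0.065, -0.99, 0.023, 0.041] rows>= 6.9 J [33.0, 29.0, -16.0, 33.0, -96.0, -63.0]
t 11.3 tcp [ 0.571 -0.065  0.281] tool row [-0.047, 0.205, 0.065, -1.99, -0.0, 0.054] rows>= 13.9 J [33.0, 29.0, -16.0, 33.0, -96.0, -63.0]
```

Call:
{"fn": "drive_tool", "kwargs": {
  "moves": [
    [0,0,0,-0.14,0,0],
    [0,0,0,-0.28,0,0],
    [0,0,0,-0.42,0,0],
    [0,0,0,-0.56,0,0],
    [0,0,0,-0.7,0,0],
    [0,0,0,-0.84,0,0],
    [0,0,0,-0.98,0,0],
    [0,0,0,-0.98,0,0]
  ]
}}

```text
clock: 12.15
tool_pos: [0.5707, -0.0676, 0.2853]
orientation: [-179.9, 0.4, 162.4]
force: [0.7, -0.5, 1.0]
opening: 0.0874
```

Call:
{"fn": "drive_tool", "kwargs": {
  "moves": [
    [0,0,0,-0.14,0,0],
    [0,0,0,-0.28,0,0],
    [0,0,0,-0.42,0,0],
    [0,0,0,-0.56,0,0],
    [0,0,0,-0.7,0,0],
    [0,0,0,-0.84,0,0],
    [0,0,0,-0.98,0,0],
    [0,0,0,-0.98,0,0]
  ]
}}

```text
clock: 12.95
tool_pos: [0.5691, -0.0704, 0.2815]
orientation: [121.0, -0.1, 162.0]
force: [-0.5, -1.0, -0.9]
opening: 0.0877
```

```bash
python3 - <<'E'
from h import *
plan(.58,-.06,.25,160,-60)
E
```

```text
t 12.9 tcp [ 0.569 -0.07   0.282] tool row [-0.048, -0.135, 0.184, -0.016, -0.029, 0.016] rows>= 0.7 J [-29.0, 19.0, 2.0, -57.0, -90.0, 20.0]
```

Tilts of ±60° both work, so each flip can be done in one grasp. I'll grip an end with the tool at about -50°, swing to about +65°, and let the cartridge tip over. I'll re-measure P1 and go.

```bash
python3 - <<'E'
from h import *
for n in ('top','scene'):
    s=vision.snapshot(n);m=masks(s)
    [print(n,r) for r in rects(s,m['dark'],.016,120,1500) if 350<r[2]<750 and abs(r[3]+100)<300]
plan(.637,-.122,.061,156,-50)
plan(.637,-.122,.2,156,-50)
E
```

```text
top (np.int32(351), [260.0, 225.0], 429, 75, 101, 37, -65.7)
scene (np.int32(151), [267.0, 211.0], 379, -278, 107, 46, 76.6)
scene (np.int32(433), [377.0, 226.0], 671, -50, 109, 45, 65.5)
scene (np.int32(413), [283.0, 245.0], 513, -307, 103, 42, -89.1)
t 13.1 tcp [ 0.57  -0.069  0.284] tool row [-0.523, -1.377, 0.607, 0.143, -0.081, 0.064] rows>= 4.8 J [-29.0, 19.0, 2.0, -57.0, -90.0, 20.0]
t 13.1 tcp [ 0.57  -0.069  0.284] tool row [-0.528, -0.586, 0.125, 0.143, -0.081, 0.064] rows>= 2.4 J [-29.0, 19.0, 2.0, -57.0, -90.0, 20.0]
```

Call:
{"fn": "drive_tool", "kwargs": {
  "moves": [
    [-0.2,-0.2,0.05,0.05,-0.03,0.02],
    [-0.4,-0.45,0.1,0.1,-0.06,0.05],
    [-0.528,-0.586,0.125,0.143,-0.081,0.064],
    [-0.528,-0.586,0.125,0.143,-0.081,0.064],
    [-0.528,-0.586,0.125,0.143,-0.081,0.064]
  ]
}}

```text
clock: 13.55
tool_pos: [0.6373, -0.1202, 0.2018]
orientation: [130.0, 0.1, 156.2]
force: [0.7, -0.1, 0.8]
opening: 0.0876
```

```bash
python3 - <<'E'
from h import *
plan(.637,-.122,.061,156,-50)
E
```

```text
t 13.6 tcp [ 0.637 -0.12   0.202] tool row [-0.001, -0.727, 0.595, -0.0, -0.001, 0.004] rows>= 2.8 J [-26.0, 25.0, 5.0, -51.0, -79.0, 17.0]
```

Call:
{"fn": "drive_tool", "kwargs": {
  "moves": [
    [0,-0.2,0.16,0,0,0],
    [0,-0.4,0.33,0,0,0],
    [0,-0.58,0.48,0,0,0],
    [0,-0.727,0.595,0,0,0],
    [0,-0.727,0.595,0,0,0],
    [0,-0.727,0.595,0,0,0]
  ]
}}

```text
clock: 14.15
tool_pos: [0.6374, -0.1219, 0.0627]
orientation: [130.0, 0.2, 156.3]
force: [0.7, -0.0, 0.9]
opening: 0.0875
```

```bash
python3 - <<'E'
from h import *
plan(.662,-.066,.010,156,-50)
s=snap('scene')
im=s['pixels'][130:290,270:450]; cv2.imwrite('pics/s6.png',cv2.resize(im[:,:,::-1],None,fx=4,fy=4,interpolation=cv2.INTER_CUBIC))
E
```

```text
t 14.2 tcp [ 0.637 -0.122  0.063] tool row [0.001, -0.007, 0.538, -0.001, -0.001, 0.006] rows>= 1.6 J [-27.0, 35.0, 0.0, -54.0, -71.0, 29.0]
```

View pics/s6.png

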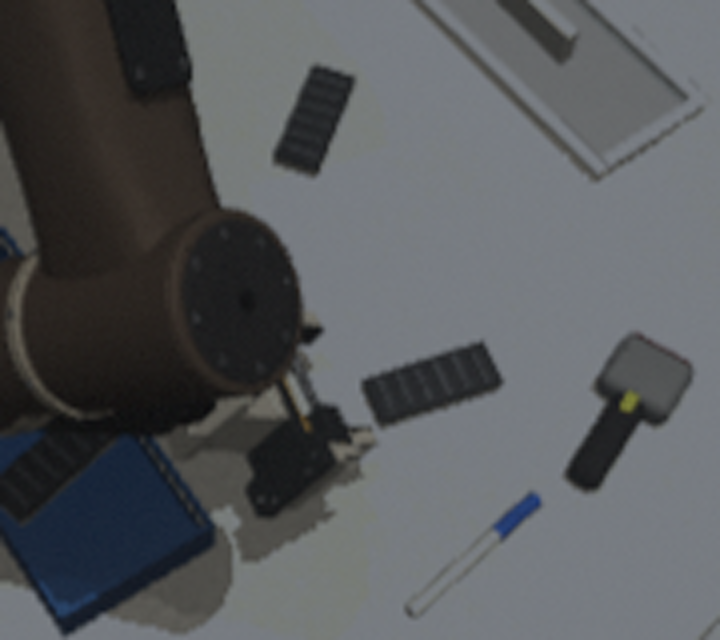

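The fingers are lined up with P1's near end. I'll advance and grip.

Call:
{"fn": "drive_tool", "kwargs": {
  "moves": [
    [0,0,0.12,0,0,0],
    [0,0,0.25,0,0,0],
    [0,-0.005,0.38,0,0,0],
    [0,-0.007,0.48,0,0,0],
    [0,-0.007,0.535,0,0,0.006],
    [0,-0.007,0.535,0,0,0.006]
  ]
}}

```text
clock: 14.8
tool_pos: [0.6623, -0.0652, 0.0097]
orientation: [130.0, -0.1, 156.1]
force: [0.7, 0.9, -0.1]
opening: 0.0877
```

Call:
{"fn": "drive_tool", "kwargs": {
  "moves": [
    [0,0,0,0,0,0],
    [0,0,0,0,0,0],
    [0,0,0,0,0,0],
    [0,0,0,0,0,0],
    [0,0,0,0,0,0],
    [0,0,0,0,0,0],
    [0,0,0,0,0,0],
    [0,0,0,0,0,0]
  ],
  "fingers": -1
}}

```text
clock: 15.6
tool_pos: [0.6623, -0.0653, 0.0099]
orientation: [130.0, -0.1, 156.1]
force: [-0.2, -0.7, 1.5]
opening: 0.0395
```

```bash
python3 - <<'E'
from h import *
plan(.662,-.066,.20,156,-50)
plan(.58,-.05,.20,160,-20)
plan(.58,-.05,.20,160,40)
E
```

```text
t 15.6 tcp [ 0.662 -0.065  0.01 ] tool row [0.002, 0.967, -0.819, -0.001, -0.002, -0.0] rows>= 3.8 J [-22.0, 38.0, -1.0, -58.0, -65.0, 31.0]
t 15.6 tcp [ 0.662 -0.065  0.01 ] tool row [0.545, 0.887, -0.914, 0.499, 0.037, -0.055] rows>= 4.2 J [-22.0, 38.0, -1.0, -58.0, -65.0, 31.0]
t 15.6 tcp [ 0.662 -0.065  0.01 ] tool row [0.545, 0.887, -0.914, 1.499, 0.005, -0.072] rows>= 10.5 J [-22.0, 38.0, -1.0, -58.0, -65.0, 31.0]
```

Gripped, opening 39.5 mm. Lift first, then rotate.

Call:
{"fn": "drive_tool", "kwargs": {
  "moves": [
    [0,0.1,-0.08,0,0,0],
    [0,0.25,-0.2,0,0,0],
    [0,0.45,-0.38,0,0,0],
    [0.1,0.6,-0.6,0.1,0,0],
    [0.25,0.8,-0.8,0.22,0,0],
    [0.4,0.887,-0.914,0.35,0,0],
    [0.545,0.887,-0.914,0.45,0,0],
    [0.545,0.887,-0.914,0.5,0,0]
  ]
}}

```text
clock: 16.4
tool_pos: [0.579, -0.0482, 0.205]
orientation: [160.1, 0.3, 156.2]
force: [0.1, 0.6, -1.9]
opening: 0.0394
```

```bash
python3 - <<'E'
from h import *
plan(.58,-.05,.20,160,35)
s=snap('scene')
im=s['pixels'][100:290,250:450]; cv2.imwrite('pics/s7.png',cv2.resize(im[:,:,::-1],None,fx=3,fy=3,interpolation=cv2.INTER_CUBIC))
E
```

```text
t 16.4 tcp [ 0.579 -0.048  0.205] tool row [-0.011, -0.019, 0.029, 0.915, -0.003, -0.066] rows>= 6.4 J [2.0, 11.0, -10.0, -20.0, -61.0, -17.0]
```

View pics/s7.png

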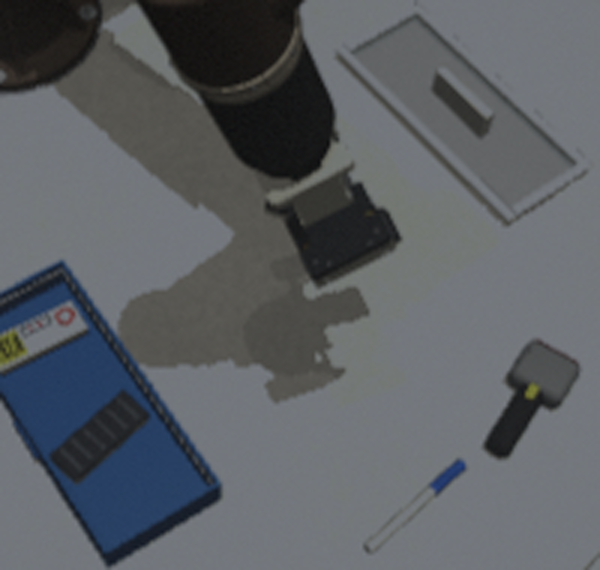

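Call:
{"fn": "drive_tool", "kwargs": {
  "moves": [
    [0,0,0,0.14,0,0],
    [0,0,0,0.28,0,0],
    [0,0,0,0.42,0,0],
    [0,0,0,0.56,0,0],
    [0,0,0,0.7,0,0],
    [0,0,0,0.84,0,0],
    [0,0,0,0.92,0,0],
    [0,0,0,0.92,0,0]
  ]
}}

```text
clock: 17.25
tool_pos: [0.5796, -0.0468, 0.2024]
orientation: [-144.3, 0.1, 156.3]
force: [0.5, -0.5, -0.4]
opening: 0.0394
```

Call:
{"fn": "drive_tool", "kwargs": {
  "moves": [
    [0,0,0,0.12,0,0],
    [0,0,0,0.25,0,0],
    [0,0,0,0.38,0,0],
    [0,0,0,0.5,0,0],
    [0,0,0,0.5,0,0]
  ]
}}

```text
clock: 17.75
tool_pos: [0.5787, -0.0469, 0.1992]
orientation: [-113.9, -0.2, 156.3]
force: [-1.3, -1.0, -1.8]
opening: 0.0395
```

```bash
python3 - <<'E'
from h import *
plan(.58,-.06,.071,157,65)
s=snap('scene')
im=s['pixels'][100:290,250:450]; cv2.imwrite('pics/s8.png',cv2.resize(im[:,:,::-1],None,fx=3,fy=3,interpolation=cv2.INTER_CUBIC))
E
```

```text
t 17.8 tcp [ 0.579 -0.047  0.199] tool row [-0.046, 0.75, 0.416, -0.019, -0.013, -0.002] rows>= 2.6 J [33.0, 40.0, -12.0, 30.0, -99.0, -70.0]
```

View pics/s8.png

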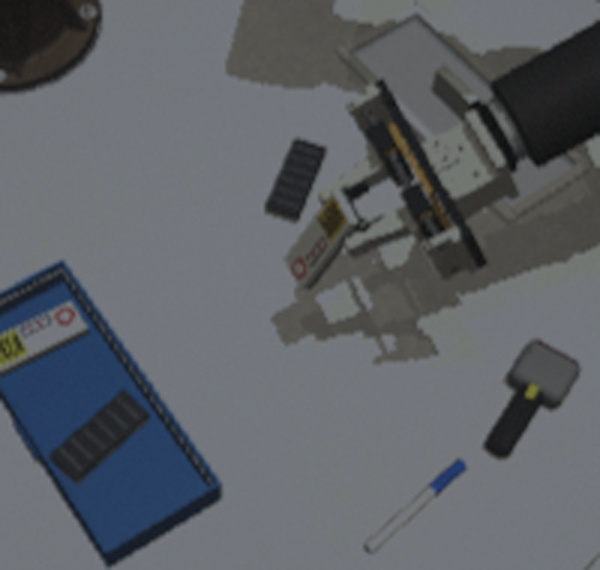

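The flip geometry works: the white face is already showing upwards. I'll lower it until the end nearly touches the desk, then release.

Call:
{"fn": "drive_tool", "kwargs": {
  "moves": [
    [0,0.15,0.08,0,0,0],
    [-0.02,0.35,0.19,0,0,0],
    [-0.04,0.5,0.28,0,0,0],
    [-0.046,0.65,0.36,0,0,0],
    [-0.046,0.74,0.41,0,0,0],
    [-0.046,0.75,0.416,0,0,0],
    [-0.046,0.75,0.416,0,0,0]
  ]
}}

```text
clock: 18.5
tool_pos: [0.5815, -0.0596, 0.0734]
orientation: [-114.4, -0.0, 156.2]
force: [-0.3, 0.4, -0.0]
opening: 0.0392
```

```bash
python3 - <<'E'
from h import *
plan(.58,-.06,.071,157,65)
s=snap('scene')
im=s['pixels'][100:290,250:450]; cv2.imwrite('pics/s9.png',cv2.resize(im[:,:,::-1],None,fx=3,fy=3,interpolation=cv2.INTER_CUBIC))
E
```

```text
t 18.5 tcp [ 0.581 -0.06   0.073] tool row [0.008, 0.012, 0.013, -0.01, -0.012, -0.005] rows>= 0.1 J [32.0, 48.0, -15.0, 31.0, -88.0, -75.0]
```

View pics/s9.png

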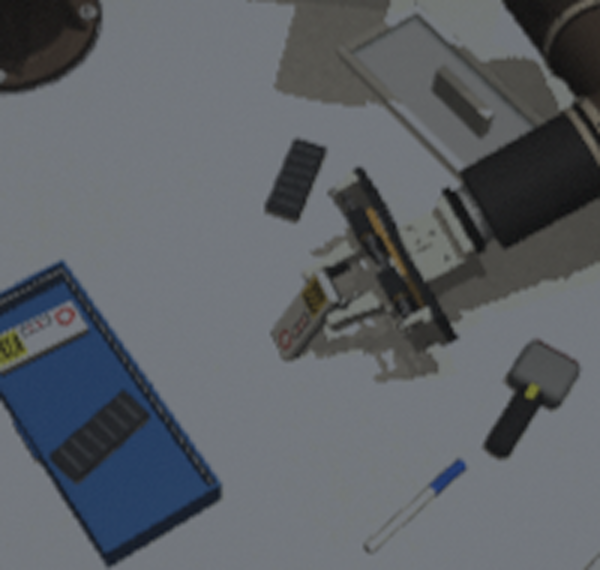

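Call:
{"fn": "drive_tool", "kwargs": {
  "moves": [
    [0,0,0,0,0,0],
    [0,0,0,0,0,0],
    [0,0,0,0,0,0],
    [0,0,0,0,0,0],
    [0,0,0,0,0,0],
    [0,0,0,0,0,0],
    [0,0,0,0,0,0]
  ],
  "fingers": 1
}}

```text
clock: 19.25
tool_pos: [0.5816, -0.0593, 0.0736]
orientation: [-114.4, 0.0, 156.2]
force: [-0.4, 0.1, -0.8]
opening: 0.0863
```

```bash
python3 - <<'E'
from h import *
s=snap('scene')
im=s['pixels'][100:290,250:450]; cv2.imwrite('pics/s10.png',cv2.resize(im[:,:,::-1],None,fx=3,fy=3,interpolation=cv2.INTER_CUBIC))
E
```

```text
(no output)
```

View pics/s10.png

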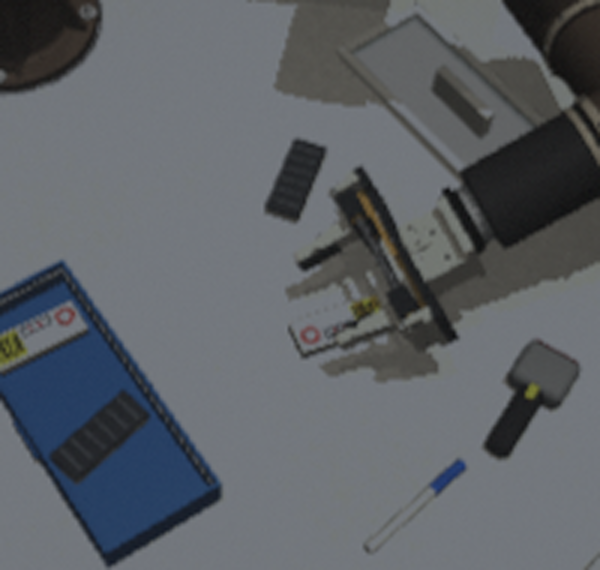

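It tipped over flat, with the white window up. Retreat up and level the tool.

```bash
python3 - <<'E'
from h import *
plan(.60,-.05,.2,157,60)
plan(.60,-.04,.2,157,10)
E
```

```text
t 19.3 tcp [ 0.582 -0.059  0.074] tool row [-0.087, -0.724, -0.445, -0.094, -0.011, -0.006] rows>= 2.6 J [32.0, 48.0, -15.0, 31.0, -88.0, -75.0]
t 19.3 tcp [ 0.582 -0.059  0.074] tool row [-0.06, -0.699, -0.5, -0.927, -0.008, -0.011] rows>= 6.5 J [32.0, 48.0, -15.0, 31.0, -88.0, -75.0]
```

Call:
{"fn": "drive_tool", "kwargs": {
  "moves": [
    [0,-0.2,-0.12,0,0,0],
    [0,-0.4,-0.25,0,0,0],
    [0,-0.7,-0.5,-0.14,0,0],
    [0,-0.7,-0.5,-0.3,0,0],
    [0,-0.7,-0.5,-0.45,0,0],
    [0,-0.7,-0.5,-0.6,0,0],
    [0,-0.7,-0.5,-0.75,0,0],
    [0,-0.7,-0.5,-0.9,0,0]
  ]
}}

```text
clock: 20.1
tool_pos: [0.5922, -0.036, 0.2015]
orientation: [-166.2, 0.2, 156.3]
force: [0.3, -0.0, 0.0]
opening: 0.0876
```

```bash
python3 - <<'E'
from h import *
for n in ('top','scene'):
    s=snap(n); m=masks(s)
    print(n);[print(r) for r in rects(s,m['yellow'],.016,10) if 350<r[2]<750]
    [print(r) for r in rects(s,m['red'],.016,3,60) if 350<r[2]<750 and r[3]>-400]
im=s['pixels'][180:240,310:400]; cv2.imwrite('pics/s11.png',cv2.resize(im[:,:,::-1],None,fx=8,fy=8,interpolation=cv2.INTER_CUBIC))
E
```

```text
top
(np.int32(60), [379.0, 240.0], 372, -310, 25, 24, -19.3)
scene
(np.int32(29), [253.0, 216.0], 367, -308, 27, 23, -17.6)
(np.int32(5), [269.0, 205.0], 377, -243, 15, 3, -41.5)
(np.int32(9), [273.0, 205.0], 384, -235, 15, 6, -41.6)
(np.int32(8), [351.0, 211.0], 577, -69, 16, 8, -59.1)
(np.int32(5), [355.0, 212.0], 587, -63, 12, 3, -63.1)
```

View pics/s11.png

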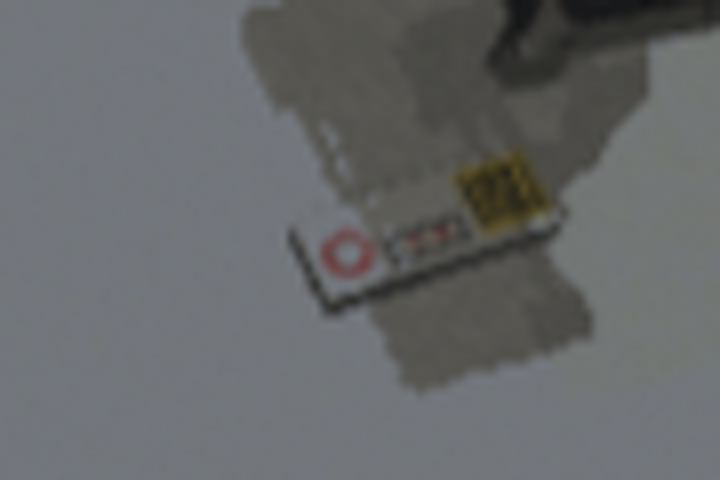

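In the scene view, P1's ring is at (353.5,211.5) and its label at (372.5,203.8).

```bash
cat >> h.py <<'E'
def two(s,a,b,z=.016):
    A=px2w(s,*a,z);B=px2w(s,*b,z);m=(A+B)/2;e=(A-B)/np.linalg.norm(A-B)
    print('ring',A.round(3),'label',B.round(3),'mid',m.round(3),'dist',np.linalg.norm(A-B).round(3),'ang',np.degrees(np.arctan2(e[1],e[0])).round(1))
E
python3 - <<'E'
from h import *
s=snap('scene');two(s,(353.3,211.2),(372.2,203.5))
t=snap('top');two(t,(295.6,183.7),(315.9,191.6))
E
```

```text
ring [ 0.582 -0.065  0.016] label [ 0.606 -0.     0.016] mid [ 0.594 -0.033  0.016] dist 0.069 ang -109.8
ring [ 0.562 -0.041  0.016] label [ 0.534 -0.108  0.016] mid [ 0.548 -0.074  0.016] dist 0.072 ang 67.7
```

```bash
python3 - <<'E'
from h import *
plan(.594,-.033,.08,160)
E
```

```text
t 20.3 tcp [ 0.591 -0.037  0.201] tool row [-0.003, 0.232, 0.776, -0.237, -0.007, -0.064] rows>= 2.4 J [22.0, 18.0, -13.0, 11.0, -70.0, -50.0]
```

Call:
{"fn": "drive_tool", "kwargs": {
  "moves": [
    [0,0.06,0.2,-0.1,0,-0.02],
    [0,0.12,0.4,-0.2,0,-0.05],
    [0,0.18,0.6,-0.237,0,-0.064],
    [0,0.232,0.776,-0.237,-0.007,-0.064],
    [0,0.232,0.776,-0.237,-0.007,-0.064],
    [0,0.232,0.776,-0.237,-0.007,-0.064]
  ]
}}

```text
clock: 20.9
tool_pos: [0.5934, -0.0325, 0.0792]
orientation: [-179.8, -0.1, 160.1]
force: [0.8, 0.4, 1.1]
opening: 0.0877
```

```bash
python3 - <<'E'
from h import *
plan(.594,-.033,.004,160)
s=snap('scene');im=s['pixels'][160:260,290:420]; cv2.imwrite('pics/s12.png',cv2.resize(im[:,:,::-1],None,fx=6,fy=6,interpolation=cv2.INTER_CUBIC))
E
```

```text
t 20.9 tcp [ 0.593 -0.033  0.079] tool row [-0.006, 0.0, 0.501, -0.003, -0.002, 0.001] rows>= 1.5 J [16.0, 21.0, -20.0, 0.0, -49.0, -36.0]
```

View pics/s12.png

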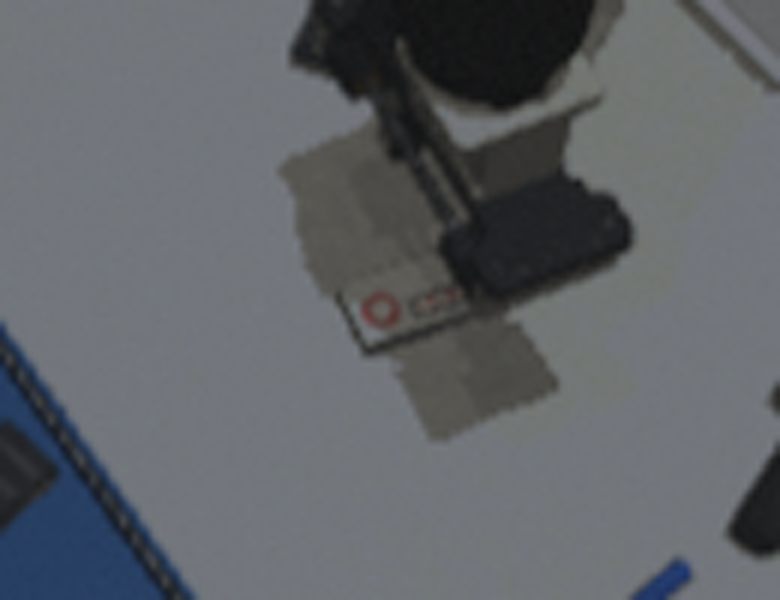

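Call:
{"fn": "drive_tool", "kwargs": {
  "moves": [
    [0,0,0.12,0,0,0],
    [0,0,0.25,0,0,0],
    [0,0,0.38,0,0,0],
    [0,0,0.46,0,0,0],
    [0,0,0.5,0,0,0],
    [0,0,0.5,0,0,0]
  ]
}}

```text
clock: 21.55
tool_pos: [0.5944, -0.0322, 0.0053]
orientation: [-179.9, -0.0, 160.1]
force: [-0.5, -0.1, 0.6]
opening: 0.0878
```

Call:
{"fn": "drive_tool", "kwargs": {
  "moves": [
    [0,0,0,0,0,0],
    [0,0,0,0,0,0],
    [0,0,0,0,0,0],
    [0,0,0,0,0,0],
    [0,0,0,0,0,0],
    [0,0,0,0,0,0],
    [0,0,0,0,0,0],
    [0,0,0,0,0,0]
  ],
  "fingers": -1
}}

```text
clock: 22.35
tool_pos: [0.5944, -0.0322, 0.0054]
orientation: [-179.9, -0.0, 160.1]
force: [0.3, 0.6, 1.2]
opening: 0.0399
```

Call:
{"fn": "drive_tool", "kwargs": {
  "moves": [
    [0,0,-0.1,0,0,0],
    [0,0,-0.25,0,0,0],
    [0,0,-0.45,0,0,0],
    [0,0,-0.65,0,0,0],
    [0,0,-0.7,0,0,0]
  ]
}}

```text
clock: 22.85
tool_pos: [0.5964, -0.0318, 0.1139]
orientation: [180.0, 0.2, 160.1]
force: [0.7, 1.1, -0.7]
opening: 0.0401
```

```bash
python3 - <<'E'
from h import *
plan(.443,-.292,.11,168.7)
E
```

```text
t 22.9 tcp [ 0.596 -0.032  0.114] tool row [0.372, -1.979, 0.024, 0.0, 0.004, -0.143] rows>= 6.0 J [16.0, 19.0, -18.0, 0.0, -53.0, -36.0]
```

Call:
{"fn": "drive_tool", "kwargs": {
  "moves": [
    [0.05,-0.2,0,0,0,-0.03],
    [0.1,-0.5,0,0,0,-0.07],
    [0.15,-0.8,0,0,0,-0.1],
    [0.19,-1,0,0,0,-0.14],
    [0.19,-1,0,0,0,-0.14]
  ]
}}

```text
clock: 23.35
tool_pos: [0.5158, -0.1656, 0.1131]
orientation: [-180.0, 0.1, 168.4]
force: [-0.5, -0.1, -0.0]
opening: 0.04
```

```bash
python3 - <<'E'
from h import *
plan(.443,-.292,.11,168.7)
E
```

```text
t 23.4 tcp [ 0.516 -0.166  0.113] tool row [0.306, -0.923, 0.02, -0.0, 0.002, -0.005] rows>= 2.9 J [3.0, 14.0, -25.0, 0.0, -51.0, -15.0]
```

Call:
{"fn": "drive_tool", "kwargs": {
  "moves": [
    [0.1,-0.3,0,0,0,0],
    [0.2,-0.6,0,0,0,0],
    [0.306,-0.85,0,0,0,0],
    [0.306,-0.923,0.02,0,0,-0.005],
    [0.306,-0.923,0.02,0,0,-0.005],
    [0.306,-0.923,0.02,0,0,-0.005]
  ]
}}

```text
clock: 23.95
tool_pos: [0.4433, -0.2917, 0.1096]
orientation: [-180.0, 0.1, 168.7]
force: [-0.6, -0.6, -0.8]
opening: 0.0396
```

```bash
python3 - <<'E'
from h import *
plan(.443,-.292,.010,168.7)
s=snap('scene')
im=s['pixels'][170:300,220:340]; cv2.imwrite('pics/s13.png',cv2.resize(im[:,:,::-1],None,fx=4.5,fy=4.5,interpolation=cv2.INTER_CUBIC))
E
```

```text
t 23.9 tcp [ 0.443 -0.292  0.11 ] tool row [0.003, -0.002, 0.664, -0.0, 0.002, -0.0] rows>= 2.0 J [-12.0, 13.0, -27.0, 0.0, -50.0, 1.0]
```

View pics/s13.png

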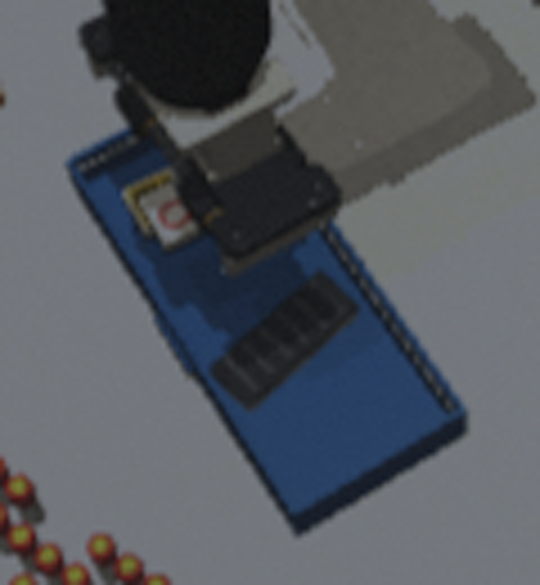

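Call:
{"fn": "drive_tool", "kwargs": {
  "moves": [
    [0,0,0.12,0,0,0],
    [0,0,0.25,0,0,0],
    [0,0,0.38,0,0,0],
    [0,0,0.48,0,0,0],
    [0,0,0.53,0,0,0],
    [0,0,0.56,0,0,0],
    [0,0,0.58,0,0,0]
  ]
}}

```text
clock: 24.7
tool_pos: [0.4444, -0.2911, 0.0228]
orientation: [-180.0, 0.1, 168.8]
force: [-0.1, 0.7, 0.0]
opening: 0.04
```

Call:
{"fn": "drive_tool", "kwargs": {
  "moves": [
    [0,0,0.02,0,0,0],
    [0,0,0.05,0,0,0],
    [0,0,0.08,0,0,0],
    [0,0,0.08,0,0,0]
  ]
}}

```text
clock: 25.1
tool_pos: [0.444, -0.291, 0.0103]
orientation: [-180.0, 0.1, 168.8]
force: [-0.3, 0.2, -0.8]
opening: 0.0396
```

Call:
{"fn": "drive_tool", "kwargs": {
  "moves": [
    [0,0,0,0,0,0],
    [0,0,0,0,0,0],
    [0,0,0,0,0,0]
  ],
  "fingers": 0.03
}}

```text
clock: 25.4
tool_pos: [0.4441, -0.2911, 0.0105]
orientation: [-180.0, 0.1, 168.8]
force: [0.5, -0.4, 0.0]
opening: 0.0451
```

Call:
{"fn": "drive_tool", "kwargs": {
  "moves": [
    [0,0,-0.1,0,0,0],
    [0,0,-0.25,0,0,0],
    [0,0,-0.4,0,0,0],
    [0,0,-0.6,0,0,0],
    [0,0,-0.8,0,0,0]
  ]
}}

```text
clock: 25.9
tool_pos: [0.4436, -0.291, 0.1317]
orientation: [-180.0, 0.1, 168.8]
force: [0.5, -1.7, 0.2]
opening: 0.0449
```

```bash
python3 - <<'E'
from h import *
s=snap('scene')
im=s['pixels'][170:300,220:340]; cv2.imwrite('pics/s14.png',cv2.resize(im[:,:,::-1],None,fx=4.5,fy=4.5,interpolation=cv2.INTER_CUBIC))
m=masks(s)
[print(r) for r in rects(s,m['dark'],.020,120,1500) if 350<r[2]<750]
plan(.513,-.307,.08,181)
E
```

```text
(np.int32(366), [518.0, 50.0], 512, 987, 316, 280, -86.5)
(np.int32(224), [404.0, 125.0], 486, 334, 299, 98, 10.7)
(np.int32(168), [391.0, 147.0], 491, 218, 307, 11, -7.9)
(np.int32(187), [403.0, 135.0], 492, 293, 111, 38, -9.7)
(np.int32(338), [348.0, 160.0], 431, 69, 115, 43, -65.2)
(np.int32(406), [283.0, 245.0], 514, -308, 102, 41, -89.2)
(np.int32(602), [137.0, 348.0], 465, -796, 210, 32, -81.3)
(np.int32(182), [266.0, 331.0], 675, -517, 104, 13, -79.7)
t 25.9 tcp [ 0.446 -0.292  0.137] tool row [-0.452, -0.01, 0.384, -0.003, 0.008, -0.203] rows>= 1.8 J [-12.0, 11.0, -25.0, 0.0, -53.0, 1.0]
```

View pics/s14.png

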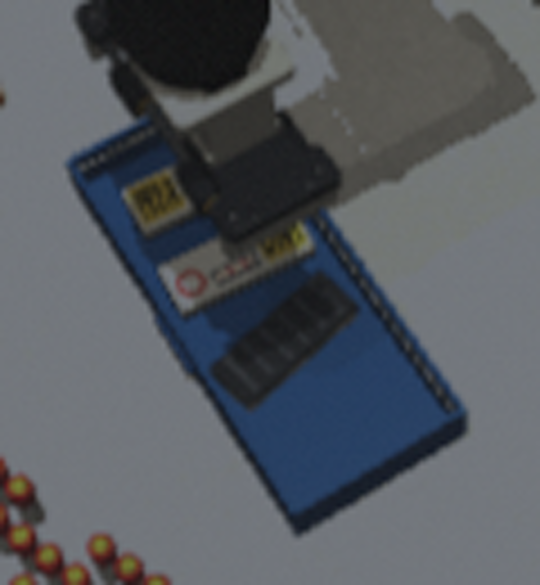

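P1 is packed and flat with its window up. Next is d: lift it straight out and set it on the desk for flipping.

Call:
{"fn": "drive_tool", "kwargs": {
  "moves": [
    [-0.15,0,0,0,0,-0.07],
    [-0.3,0,0.1,0,0,-0.14],
    [-0.45,-0.01,0.2,0,0.008,-0.2],
    [-0.452,-0.01,0.384,0,0.008,-0.203],
    [-0.452,-0.01,0.384,0,0.008,-0.203],
    [-0.452,-0.01,0.384,0,0.008,-0.203]
  ],
  "fingers": 0.24
}}

```text
clock: 26.55
tool_pos: [0.5124, -0.307, 0.0799]
orientation: [-179.8, -0.1, -179.0]
force: [-0.1, 0.1, 0.3]
opening: 0.0546
```

```bash
python3 - <<'E'
from h import *
plan(.514,-.3075,.009,181)
s=snap('scene')
im=s['pixels'][170:300,220:340]; cv2.imwrite('pics/s15.png',cv2.resize(im[:,:,::-1],None,fx=4.5,fy=4.5,interpolation=cv2.INTER_CUBIC))
E
```

```text
t 26.6 tcp [ 0.512 -0.307  0.08 ] tool row [-0.011, -0.002, 0.473, -0.003, -0.002, 0.0] rows>= 1.4 J [-12.0, 21.0, -20.0, 0.0, -49.0, 13.0]
```

View pics/s15.png

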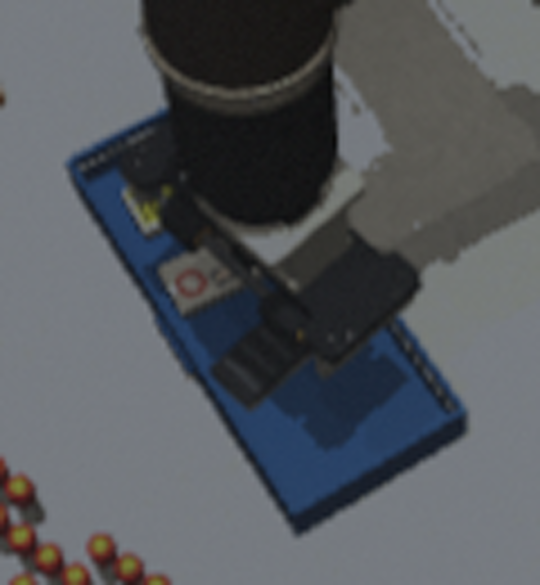

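Call:
{"fn": "drive_tool", "kwargs": {
  "moves": [
    [-0.01,0,0.1,0,0,0],
    [-0.01,0,0.2,0,0,0],
    [-0.01,0,0.3,0,0,0],
    [-0.01,0,0.37,0,0,0],
    [-0.01,0,0.42,0,0,0],
    [-0.01,0,0.46,0,0,0],
    [-0.01,0,0.47,0,0,0]
  ]
}}

```text
clock: 27.3
tool_pos: [0.5144, -0.3074, 0.01]
orientation: [-179.8, -0.0, -179.0]
force: [-0.1, 0.0, -0.1]
opening: 0.0544
```

Call:
{"fn": "drive_tool", "kwargs": {
  "moves": [
    [0,0,0,0,0,0],
    [0,0,0,0,0,0],
    [0,0,0,0,0,0],
    [0,0,0,0,0,0],
    [0,0,0,0,0,0],
    [0,0,0,0,0,0]
  ],
  "fingers": -1
}}

```text
clock: 27.9
tool_pos: [0.5147, -0.3075, 0.0104]
orientation: [-179.8, 0.0, -179.0]
force: [-0.8, 1.5, 3.5]
opening: 0.0393
```

Call:
{"fn": "drive_tool", "kwargs": {
  "moves": [
    [0,0,-0.1,0,0,0],
    [0,0,-0.25,0,0,0],
    [0,0,-0.45,0,0,0],
    [0,0,-0.65,0,0,0],
    [0,0,-0.7,0,0,0]
  ]
}}

```text
clock: 28.4
tool_pos: [0.5164, -0.3078, 0.1189]
orientation: [-179.7, 0.3, -178.9]
force: [1.2, 0.4, -1.4]
opening: 0.0398
```

```bash
python3 - <<'E'
from h import *
plan(.60,-.06,.11,165)
E
```

```text
t 28.4 tcp [ 0.516 -0.308  0.119] tool row [-0.588, 1.641, 0.054, -0.004, 0.006, 0.267] rows>= 5.2 J [-12.0, 19.0, -18.0, 0.0, -54.0, 13.0]
```

Call:
{"fn": "drive_tool", "kwargs": {
  "moves": [
    [-0.05,0.2,0,0,0,0.05],
    [-0.15,0.5,0,0,0,0.1],
    [-0.25,0.8,0,0,0,0.2],
    [-0.3,1,0,0,0,0.26],
    [-0.3,1,0,0,0,0.26]
  ]
}}

```text
clock: 28.9
tool_pos: [0.5592, -0.1536, 0.1177]
orientation: [-179.8, 0.4, 165.5]
force: [0.2, 0.2, -1.1]
opening: 0.0397
```

```bash
python3 - <<'E'
from h import *
plan(.60,-.06,.08,165)
E
```

```text
t 28.9 tcp [ 0.559 -0.154  0.118] tool row [-0.106, 0.673, 0.25, -0.003, 0.006, 0.009] rows>= 2.2 J [4.0, 17.0, -20.0, 0.0, -53.0, -19.0]
```

Call:
{"fn": "drive_tool", "kwargs": {
  "moves": [
    [-0.03,0.2,0.1,0,0,0],
    [-0.07,0.45,0.2,0,0,0],
    [-0.106,0.673,0.3,0,0.006,0],
    [-0.106,0.673,0.45,0,0.006,0],
    [-0.106,0.673,0.58,0,0.006,0],
    [-0.106,0.673,0.68,0,0.006,0],
    [-0.106,0.673,0.73,0,0.006,0],
    [-0.106,0.673,0.73,0,0.006,0]
  ]
}}

```text
clock: 29.7
tool_pos: [0.5997, -0.0608, 0.0071]
orientation: [-179.8, -0.1, 165.5]
force: [-0.0, 0.4, -1.1]
opening: 0.0395
```

Call:
{"fn": "drive_tool", "kwargs": {
  "moves": [
    [0,0,0,0,0,0],
    [0,0,0,0,0,0],
    [0,0,0,0,0,0],
    [0,0,0,0,0,0],
    [0,0,0,0,0,0],
    [0,0,0,0,0,0]
  ],
  "fingers": 1
}}

```text
clock: 30.3
tool_pos: [0.5997, -0.0608, 0.0072]
orientation: [-179.8, -0.1, 165.5]
force: [-0.3, 1.0, -0.6]
opening: 0.0822
```

Call:
{"fn": "drive_tool", "kwargs": {
  "moves": [
    [0,0,-0.1,0,0,0],
    [0,0,-0.25,0,0,0],
    [0,0,-0.4,0,0,0],
    [0,0,-0.6,0,0,0],
    [0,0,-0.8,0,0,0],
    [0,-0.2,-1,0,0,0],
    [0,-0.4,-1,0,0,0],
    [0,-0.5,-1,0,0,0]
  ]
}}

```text
clock: 31.1
tool_pos: [0.5812, -0.1342, 0.1588]
orientation: [-179.8, 0.0, 165.5]
force: [0.5, -0.7, -0.9]
opening: 0.0878
```

```bash
python3 - <<'E'
from h import *
for n in ('top','scene'):
    s=vision.snapshot(n);m=masks(s)
    [print(n,r) for r in rects(s,m['dark'],.016,120,1500) if 350<r[2]<750 and abs(r[3]+100)<300]
im=s['pixels'][130:290,250:430]; cv2.imwrite('pics/s16.png',cv2.resize(im[:,:,::-1],None,fx=4,fy=4,interpolation=cv2.INTER_CUBIC))
E
```

```text
top (np.int32(1208), [327.0, 129.0], 736, -149, 138, 132, -21.8)
```

View pics/s16.png

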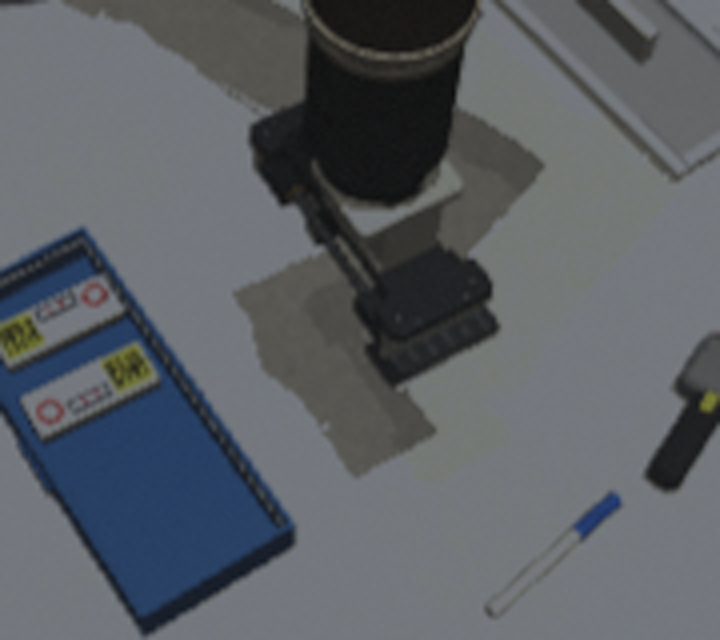

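d is on the desk at about (0.600,-0.061) at 75.5°. I'll tilt for the end grasp.

```bash
python3 - <<'E'
from h import *
plan(.580,-.139,.17,165.5,-50)
plan(.580,-.139,.061,165.5,-50)
E
```

```text
t 31.2 tcp [ 0.58  -0.134  0.157] tool row [-0.005, -0.031, -0.084, -0.837, -0.001, -0.002] rows>= 5.8 J [6.0, 16.0, -15.0, 0.0, -59.0, -21.0]
t 31.2 tcp [ 0.58  -0.134  0.157] tool row [-0.006, -0.028, 0.642, -0.837, -0.001, -0.002] rows>= 5.8 J [6.0, 16.0, -15.0, 0.0, -59.0, -21.0]
```

Call:
{"fn": "drive_tool", "kwargs": {
  "moves": [
    [0,0,-0.08,-0.14,0,0],
    [0,0,-0.08,-0.28,0,0],
    [0,0,-0.08,-0.42,0,0],
    [0,0,-0.08,-0.56,0,0],
    [0,0,-0.08,-0.7,0,0],
    [0,-0.03,-0.08,-0.837,0,0],
    [0,-0.03,-0.08,-0.837,0,0],
    [0,-0.03,-0.08,-0.837,0,0]
  ]
}}

```text
clock: 32.0
tool_pos: [0.579, -0.1397, 0.1671]
orientation: [130.0, -0.4, 165.2]
force: [-0.1, -0.4, 1.1]
opening: 0.0876
```

```bash
python3 - <<'E'
from h import *
plan(.580,-.139,.061,165.5,-50)
for n in ('top','scene'):
    s=vision.snapshot(n);m=masks(s)
    [print(n,r) for r in rects(s,m['dark'],.016,120,1500) if 350<r[2]<750 and abs(r[3]+100)<300]
im=s['pixels'][130:290,250:430]; cv2.imwrite('pics/s17.png',cv2.resize(im[:,:,::-1],None,fx=4,fy=4,interpolation=cv2.INTER_CUBIC))
E
```

```text
t 32.0 tcp [ 0.579 -0.14   0.167] tool row [-0.01, -0.537, 0.46, -0.001, -0.001, -0.007] rows>= 2.1 J [-28.0, 28.0, 4.0, -48.0, -85.0, 27.0]
top (np.int32(808), [378.0, 164.0], 629, -311, 257, 76, -27.2)
top (np.int32(556), [348.0, 166.0], 612, -196, 231, 112, -24.0)
top (np.int32(348), [302.0, 173.0], 598, -61, 100, 38, 75.9)
top (np.int32(882), [320.0, 244.0], 384, -114, 481, 228, 73.1)
scene (np.int32(327), [348.0, 160.0], 429, 72, 113, 43, -65.3)
```

View pics/s17.png

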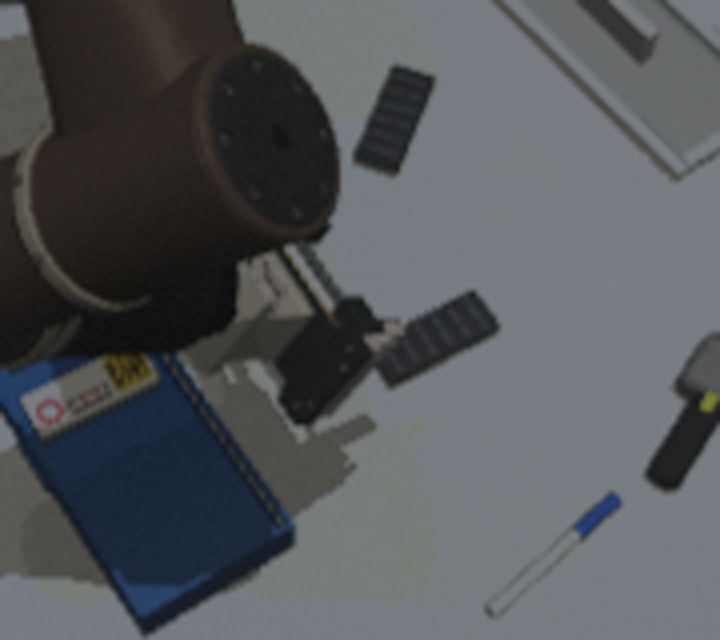

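Call:
{"fn": "drive_tool", "kwargs": {
  "moves": [
    [-0.01,-0.15,0.13,0,0,0],
    [-0.01,-0.3,0.26,0,0,0],
    [-0.01,-0.45,0.38,0,0,0],
    [-0.01,-0.537,0.46,0,0,0],
    [-0.01,-0.537,0.46,0,0,0],
    [-0.01,-0.537,0.46,0,0,0]
  ]
}}

```text
clock: 32.7
tool_pos: [0.5817, -0.1369, 0.0643]
orientation: [130.1, -0.1, 165.5]
force: [0.8, -1.3, 0.2]
opening: 0.0876
```

```bash
python3 - <<'E'
from h import *
plan(.594,-.081,.010,165.7,-50)
E
```

```text
t 32.7 tcp [ 0.582 -0.137  0.064] tool row [0.013, -0.031, 0.525, -0.002, 0.001, -0.003] rows>= 1.6 J [-28.0, 35.0, 1.0, -49.0, -78.0, 35.0]
```

Call:
{"fn": "drive_tool", "kwargs": {
  "moves": [
    [0,-0.02,0.1,0,0,0],
    [0.01,-0.03,0.22,0,0,0],
    [0.013,-0.031,0.35,0,0,0],
    [0.013,-0.031,0.45,0,0,0],
    [0.013,-0.031,0.525,0,0,0],
    [0.013,-0.031,0.525,0,0,0]
  ]
}}

```text
clock: 33.3
tool_pos: [0.5935, -0.0791, 0.0086]
orientation: [130.1, -0.2, 165.6]
force: [0.8, -0.3, -0.8]
opening: 0.0874
```

Call:
{"fn": "drive_tool", "kwargs": {
  "moves": [
    [0,0,0,0,0,0],
    [0,0,0,0,0,0],
    [0,0,0,0,0,0],
    [0,0,0,0,0,0],
    [0,0,0,0,0,0],
    [0,0,0,0,0,0],
    [0,0,0,0,0,0],
    [0,0,0,0,0,0]
  ],
  "fingers": -1
}}

```text
clock: 34.1
tool_pos: [0.5936, -0.0793, 0.0087]
orientation: [130.1, -0.2, 165.6]
force: [-0.3, -0.4, 1.4]
opening: 0.0393
```

```bash
python3 - <<'E'
from h import *
plan(.594,-.06,.2,160,-20)
E
```

```text
t 34.1 tcp [ 0.594 -0.079  0.009] tool row [0.034, 1.056, -0.726, 0.498, -0.057, 0.076] rows>= 3.8 J [-24.0, 38.0, -3.0, -53.0, -71.0, 38.0]
```

Call:
{"fn": "drive_tool", "kwargs": {
  "moves": [
    [0,0.1,-0.08,0,0,0],
    [0,0.25,-0.2,0,0,0],
    [0,0.45,-0.38,0,0,0],
    [0,0.65,-0.55,0.1,0,0],
    [0,0.85,-0.7,0.22,0,0],
    [0,1,-0.72,0.35,0,0],
    [0,1,-0.72,0.45,0,0],
    [0,1,-0.72,0.5,0,0]
  ]
}}

```text
clock: 34.9
tool_pos: [0.5986, -0.0641, 0.1977]
orientation: [160.3, 0.2, 165.8]
force: [-0.4, 1.3, -2.0]
opening: 0.0396
```

Call:
{"fn": "drive_tool", "kwargs": {
  "moves": [
    [0,0,0,0.14,0,0],
    [0,0,0,0.28,0,0],
    [0,0,0,0.42,0,0],
    [0,0,0,0.56,0,0],
    [0,0,0,0.7,0,0],
    [0,0,0,0.84,0,0],
    [0,0,0,0.92,0,0],
    [0,0,0,0.92,0,0]
  ]
}}

```text
clock: 35.7
tool_pos: [0.5983, -0.0625, 0.1968]
orientation: [-144.3, 0.1, 165.9]
force: [0.1, -0.2, -0.8]
opening: 0.0397
```

Call:
{"fn": "drive_tool", "kwargs": {
  "moves": [
    [0,0,0,0.12,0,0],
    [0,0,0,0.25,0,0],
    [0,0,0,0.38,0,0],
    [0,0,0,0.5,0,0],
    [0,0,0,0.5,0,0]
  ]
}}

```text
clock: 36.2
tool_pos: [0.5976, -0.0624, 0.1943]
orientation: [-113.9, -0.1, 165.9]
force: [-0.1, -0.0, -2.2]
opening: 0.0397
```

```bash
python3 - <<'E'
from h import *
plan(.594,-.06,.072,165,65)
s=snap('scene')
im=s['pixels'][100:290,250:450]; cv2.imwrite('pics/s18.png',cv2.resize(im[:,:,::-1],None,fx=3,fy=3,interpolation=cv2.INTER_CUBIC))
E
```

```text
t 36.2 tcp [ 0.598 -0.062  0.194] tool row [0.026, 0.749, 0.323, -0.018, 0.013, 0.008] rows>= 2.4 J [34.0, 38.0, -19.0, 38.0, -91.0, -69.0]
```

View pics/s18.png

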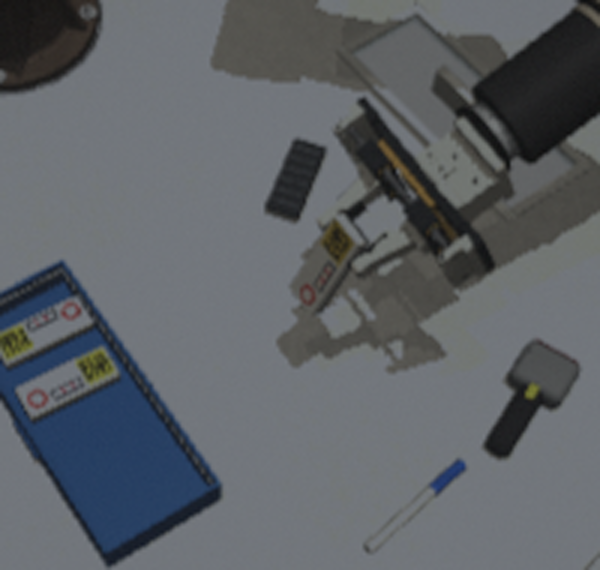

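Call:
{"fn": "drive_tool", "kwargs": {
  "moves": [
    [0,0.15,0.07,0,0,0],
    [0,0.33,0.15,0,0,0],
    [0,0.5,0.22,0,0,0],
    [0,0.64,0.28,0,0,0],
    [0,0.73,0.32,0,0,0],
    [0,0.755,0.325,0,0,0],
    [0,0.755,0.325,0,0,0]
  ]
}}

```text
clock: 36.95
tool_pos: [0.5989, -0.0604, 0.073]
orientation: [-114.4, 0.1, 165.8]
force: [-0.5, -0.2, -0.3]
opening: 0.04
```

Call:
{"fn": "drive_tool", "kwargs": {
  "moves": [
    [0,0,0,0,0,0],
    [0,0,0,0,0,0],
    [0,0,0,0,0,0],
    [0,0,0,0,0,0],
    [0,0,0,0,0,0],
    [0,0,0,0,0,0],
    [0,0,0,0,0,0]
  ],
  "fingers": 1
}}

```text
clock: 37.65
tool_pos: [0.5989, -0.0604, 0.0729]
orientation: [-114.4, 0.1, 165.8]
force: [-0.1, 0.1, 0.8]
opening: 0.0859
```

Call:
{"fn": "drive_tool", "kwargs": {
  "moves": [
    [0,-0.2,-0.12,0,0,0],
    [0,-0.4,-0.25,0,0,0],
    [0,-0.7,-0.5,-0.14,0,0],
    [0,-0.7,-0.5,-0.3,0,0],
    [0,-0.7,-0.5,-0.45,0,0],
    [0,-0.7,-0.5,-0.6,0,0],
    [0,-0.7,-0.5,-0.75,0,0],
    [0,-0.7,-0.5,-0.9,0,0]
  ]
}}

```text
clock: 38.45
tool_pos: [0.6053, -0.0355, 0.2009]
orientation: [-166.1, 0.2, 165.9]
force: [0.4, -1.0, -0.6]
opening: 0.0878
```

```bash
python3 - <<'E'
from h import *
s=snap('scene')
im=s['pixels'][150:250,290:410]; cv2.imwrite('pics/s19.png',cv2.resize(im[:,:,::-1],None,fx=6,fy=6,interpolation=cv2.INTER_CUBIC))
E
```

```text
(no output)
```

View pics/s19.png

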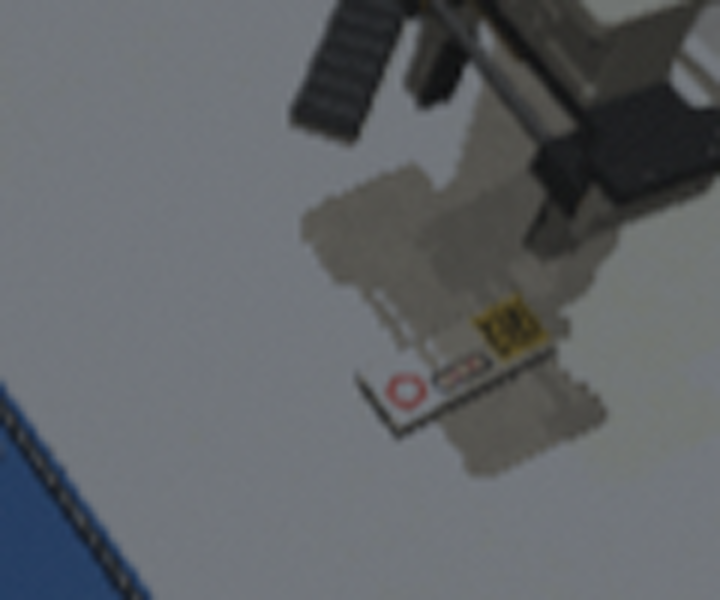

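d is flipped, with its ring at (407,391)/6 and its label at (511,328)/6 in the crop.

```bash
python3 - <<'E'
from h import *
s=snap('scene');f=lambda u,v:((u+.5)/6-.5+290,(v+.5)/6-.5+150)
two(s,f(407,391),f(511,328))
plan(.608,-.030,.08,168)
E
```

```text
ring [ 0.6   -0.065  0.016] label [0.613 0.004 0.016] mid [ 0.607 -0.031  0.016] dist 0.07 ang -100.7
t 38.5 tcp [ 0.605 -0.038  0.203] tool row [-0.0, 0.249, 0.783, -0.229, 0.001, -0.04] rows>= 2.5 J [22.0, 17.0, -13.0, 12.0, -68.0, -42.0]
```

Call:
{"fn": "drive_tool", "kwargs": {
  "moves": [
    [0,0.06,0.2,-0.1,0,-0.02],
    [0,0.12,0.4,-0.2,0,-0.05],
    [0,0.18,0.6,-0.229,0,-0.06],
    [0,0.245,0.783,-0.229,0,-0.06],
    [0,0.245,0.783,-0.229,0,-0.06],
    [0,0.245,0.783,-0.229,0,-0.06]
  ]
}}

```text
clock: 39.15
tool_pos: [0.6076, -0.0305, 0.0799]
orientation: [-179.9, -0.2, 169.2]
force: [0.7, 0.6, 0.5]
opening: 0.0876
```

```bash
python3 - <<'E'
from h import *
plan(.607,-.031,.005,169.3)
E
```

```text
t 39.1 tcp [ 0.608 -0.031  0.08 ] tool row [0.002, -0.003, 0.499, -0.002, -0.003, -0.001] rows>= 1.5 J [16.0, 22.0, -18.0, 0.0, -50.0, -26.0]
```

Call:
{"fn": "drive_tool", "kwargs": {
  "moves": [
    [0,0,0.12,0,0,0],
    [0,0,0.25,0,0,0],
    [0,0,0.38,0,0,0],
    [0,0,0.46,0,0,0],
    [0,0,0.5,0,0,0],
    [0,0,0.5,0,0,0]
  ]
}}

```text
clock: 39.75
tool_pos: [0.6075, -0.0305, 0.0051]
orientation: [-179.8, -0.2, 169.3]
force: [-0.2, -0.3, 0.0]
opening: 0.0879
```

Call:
{"fn": "drive_tool", "kwargs": {
  "moves": [
    [0,0,0,0,0,0],
    [0,0,0,0,0,0],
    [0,0,0,0,0,0],
    [0,0,0,0,0,0],
    [0,0,0,0,0,0],
    [0,0,0,0,0,0],
    [0,0,0,0,0,0],
    [0,0,0,0,0,0]
  ],
  "fingers": -1
}}

```text
clock: 40.55
tool_pos: [0.6075, -0.0305, 0.0051]
orientation: [-179.8, -0.2, 169.3]
force: [-1.0, -0.1, 0.4]
opening: 0.04
```

Call:
{"fn": "drive_tool", "kwargs": {
  "moves": [
    [0,0,-0.1,0,0,0],
    [0,0,-0.25,0,0,0],
    [0,0,-0.45,0,0,0],
    [0,0,-0.65,0,0,0],
    [0,0,-0.7,0,0,0]
  ]
}}

```text
clock: 41.05
tool_pos: [0.6098, -0.0301, 0.1136]
orientation: [-179.9, 0.1, 169.3]
force: [0.9, 0.5, -1.0]
opening: 0.04
```

```bash
python3 - <<'E'
from h import *
plan(.512,-.306,.11,168.7)
E
```

```text
t 41.0 tcp [ 0.61  -0.03   0.114] tool row [0.299, -1.929, 0.026, -0.001, 0.002, 0.01] rows>= 5.9 J [16.0, 20.0, -16.0, 0.0, -54.0, -26.0]
```

Call:
{"fn": "drive_tool", "kwargs": {
  "moves": [
    [0.03,-0.2,0,0,0,0],
    [0.07,-0.5,0,0,0,0.01],
    [0.12,-0.8,0,0,0,0.01],
    [0.15,-0.98,0,0,0,0.01],
    [0.15,-0.98,0,0,0,0.01]
  ]
}}

```text
clock: 41.55
tool_pos: [0.5583, -0.173, 0.113]
orientation: [-179.9, -0.0, 168.5]
force: [-1.7, 0.8, -0.9]
opening: 0.0397
```

Call:
{"fn": "drive_tool", "kwargs": {
  "moves": [
    [0.03,-0.2,0,0,0,0],
    [0.07,-0.5,0,0,0,0],
    [0.12,-0.8,0,0,0,0],
    [0.15,-0.95,0.02,0,0,0],
    [0.15,-0.95,0.02,0,0,0]
  ]
}}

```text
clock: 42.05
tool_pos: [0.5061, -0.31, 0.1091]
orientation: [-179.9, -0.1, 168.3]
force: [-0.2, 0.8, -1.2]
opening: 0.0398
```

```bash
python3 - <<'E'
from h import *
plan(.512,-.306,.010,168.7)
s=snap('scene')
im=s['pixels'][170:300,220:340]; cv2.imwrite('pics/s20.png',cv2.resize(im[:,:,::-1],None,fx=4.5,fy=4.5,interpolation=cv2.INTER_CUBIC))
E
```

```text
t 42.0 tcp [ 0.506 -0.31   0.109] tool row [-0.034, 0.035, 0.661, -0.001, -0.002, -0.007] rows>= 2.0 J [-13.0, 19.0, -19.0, 0.0, -53.0, 1.0]
```

View pics/s20.png

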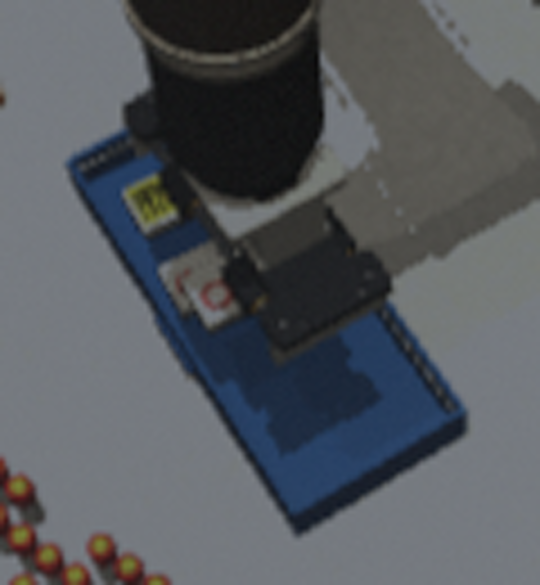

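Call:
{"fn": "drive_tool", "kwargs": {
  "moves": [
    [-0.034,0.035,0.1,0,0,0],
    [-0.034,0.035,0.22,0,0,-0.007],
    [-0.034,0.035,0.35,0,0,-0.007],
    [-0.034,0.035,0.46,0,0,-0.007],
    [-0.034,0.035,0.54,0,0,-0.007],
    [-0.034,0.035,0.6,0,0,-0.007],
    [-0.034,0.035,0.65,0,0,-0.007],
    [-0.034,0.035,0.66,0,0,-0.007]
  ]
}}

```text
clock: 42.9
tool_pos: [0.5126, -0.3046, 0.0096]
orientation: [-179.9, -0.1, 168.8]
force: [-0.0, -0.8, -0.8]
opening: 0.0396
```

Call:
{"fn": "drive_tool", "kwargs": {
  "moves": [
    [0,0,0,0,0,0],
    [0,0,0,0,0,0],
    [0,0,0,0,0,0]
  ],
  "fingers": 0.05
}}

```text
clock: 43.2
tool_pos: [0.5131, -0.3048, 0.0103]
orientation: [-179.9, -0.1, 168.8]
force: [-0.5, 0.6, 0.0]
opening: 0.046
```

Call:
{"fn": "drive_tool", "kwargs": {
  "moves": [
    [0,0,-0.1,0,0,0],
    [0,0,-0.25,0,0,0],
    [0,0,-0.45,0,0,0],
    [0,0,-0.7,0,0,0],
    [0,0,-0.95,0,0,0]
  ]
}}

```text
clock: 43.7
tool_pos: [0.513, -0.3047, 0.1546]
orientation: [-179.9, -0.0, 168.8]
force: [1.2, -0.1, 0.7]
opening: 0.0463
```

```bash
python3 - <<'E'
from h import *
s=snap('scene')
im=s['pixels'][130:300,220:390]; cv2.imwrite('pics/s21.png',cv2.resize(im[:,:,::-1],None,fx=3.5,fy=3.5,interpolation=cv2.INTER_CUBIC))
m=masks(s)
[print(r) for r in rects(s,m['dark'],.016,120,1500) if 350<r[2]<750]
plan(.5,-.05,.2,160)
E
```

```text
(np.int32(358), [518.0, 52.0], 511, 992, 317, 281, -86.5)
(np.int32(180), [403.0, 135.0], 491, 290, 103, 40, -1.8)
(np.int32(333), [348.0, 160.0], 430, 71, 114, 43, -65.5)
(np.int32(176), [266.0, 331.0], 674, -517, 105, 13, -79.7)
(np.int32(549), [136.0, 349.0], 463, -798, 210, 24, -83.7)
t 43.8 tcp [ 0.516 -0.306  0.162] tool row [0.434, 1.655, -0.264, -0.003, 0.008, 0.148] rows>= 5.2 J [-12.0, 16.0, -15.0, 0.0, -59.0, 1.0]
```

View pics/s21.png

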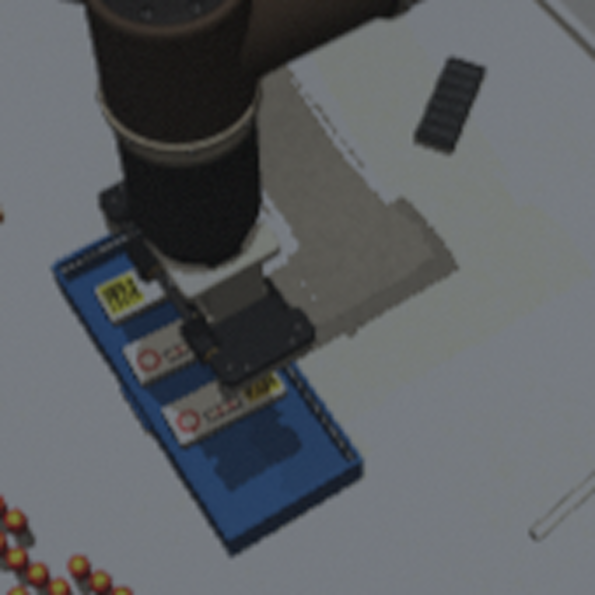

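d is packed. Next is P2 at (430,72), long axis 114.5°. I'll pick it straight down and bring it to the flip spot.

Call:
{"fn": "drive_tool", "kwargs": {
  "moves": [
    [0.1,0.25,-0.3,0,0,0],
    [0.2,0.5,-0.3,0,0,0],
    [0.3,0.75,-0.3,0,0,-0.1],
    [0.4,0.98,-0.3,0,0,-0.2],
    [0.4,0.98,-0.3,0,0,-0.2]
  ],
  "fingers": 1
}}

```text
clock: 44.25
tool_pos: [0.4848, -0.1472, 0.2069]
orientation: [-179.7, 0.6, -178.8]
force: [0.2, 0.5, 0.3]
opening: 0.0809
```

```bash
python3 - <<'E'
from h import *
plan(.43,.072,.18,204.5)
E
```

```text
t 44.2 tcp [ 0.485 -0.147  0.207] tool row [0.335, 1.47, 0.169, -0.006, 0.009, -0.388] rows>= 4.6 J [6.0, 5.0, -22.0, 0.0, -62.0, -5.0]
```

Call:
{"fn": "drive_tool", "kwargs": {
  "moves": [
    [0.07,0.3,0,0,0,-0.1],
    [0.14,0.6,0,0,0,-0.2],
    [0.2,0.85,0,0,0.009,-0.3],
    [0.25,1,0,0,0.009,-0.385],
    [0.25,1,0,0,0.009,-0.385]
  ]
}}

```text
clock: 44.75
tool_pos: [0.4438, 0.0037, 0.2064]
orientation: [-179.7, 0.0, -155.4]
force: [-0.4, -1.1, -0.6]
opening: 0.0874
```

```bash
python3 - <<'E'
from h import *
plan(.43,.072,.08,204.5)
s=snap('scene');m=masks(s)
[print(r) for r in rects(s,m['dark'],.016,120,1500) if 350<r[2]<750]
s=snap('top');m=masks(s)
[print(r) for r in rects(s,m['dark'],.016,120,1500) if 350<r[2]<750]
E
```

```text
t 44.8 tcp [0.444 0.004 0.206] tool row [-0.106, 0.457, 0.84, -0.006, 0.0, 0.002] rows>= 2.9 J [26.0, -1.0, -29.0, 0.0, -62.0, -2.0]
(np.int32(378), [518.0, 51.0], 511, 991, 319, 281, -86.5)
(np.int32(196), [404.0, 135.0], 492, 298, 113, 41, -9.7)
(np.int32(675), [138.0, 348.0], 464, -797, 214, 33, -81.4)
(np.int32(195), [265.0, 332.0], 674, -518, 105, 21, -84.4)
(np.int32(1394), [262.0, 191.0], 530, 76, 144, 142, -87.0)
(np.int32(229), [186.0, 214.0], 474, 311, 366, 68, -54.0)
(np.int32(169), [500.0, 227.0], 409, -703, 99, 18, 5.6)
```

Call:
{"fn": "drive_tool", "kwargs": {
  "moves": [
    [-0.03,0.15,0.2,0,0,0],
    [-0.07,0.3,0.4,0,0,0],
    [-0.1,0.457,0.6,0,0,0],
    [-0.106,0.457,0.78,0,0,0],
    [-0.106,0.457,0.84,0,0,0],
    [-0.106,0.457,0.84,0,0,0]
  ]
}}

```text
clock: 45.45
tool_pos: [0.4304, 0.0691, 0.0789]
orientation: [-179.6, -0.2, -155.8]
force: [-0.9, 0.6, 1.0]
opening: 0.0879
```

```bash
python3 - <<'E'
from h import *
plan(.43,.072,.005,204.5)
s=snap('scene')
im=s['pixels'][110:220,290:410]; cv2.imwrite('pics/s22.png',cv2.resize(im[:,:,::-1],None,fx=5,fy=5,interpolation=cv2.INTER_CUBIC))
E
```

```text
t 45.5 tcp [0.43  0.069 0.079] tool row [-0.007, 0.022, 0.492, -0.007, -0.004, -0.005] rows>= 1.5 J [36.0, 7.0, -40.0, 1.0, -43.0, -12.0]
```

View pics/s22.png

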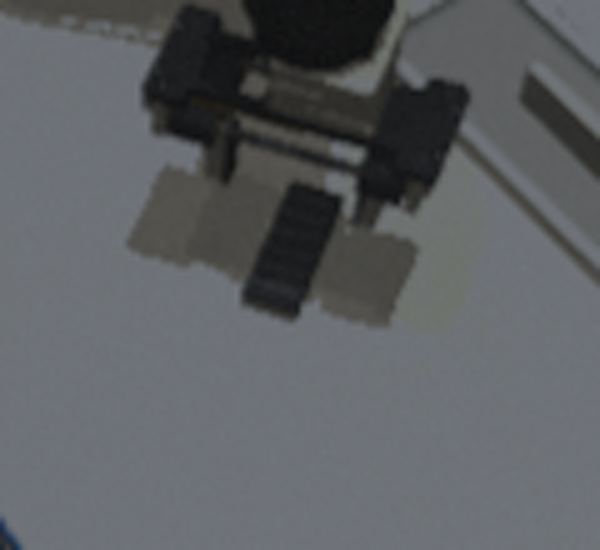

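Call:
{"fn": "drive_tool", "kwargs": {
  "moves": [
    [0,0.01,0.12,0,0,0],
    [-0.007,0.022,0.25,0,0,0],
    [-0.007,0.022,0.38,0,0,0],
    [-0.007,0.022,0.46,0,0,0],
    [-0.007,0.022,0.492,0,0,0],
    [-0.007,0.022,0.492,0,0,0]
  ]
}}

```text
clock: 46.1
tool_pos: [0.4315, 0.0724, 0.0067]
orientation: [-179.6, -0.1, -155.8]
force: [-0.4, -0.1, -0.4]
opening: 0.0875
```

Call:
{"fn": "drive_tool", "kwargs": {
  "moves": [
    [0,0,0,0,0,0],
    [0,0,0,0,0,0],
    [0,0,0,0,0,0],
    [0,0,0,0,0,0],
    [0,0,0,0,0,0],
    [0,0,0,0,0,0],
    [0,0,0,0,0,0],
    [0,0,0,0,0,0]
  ],
  "fingers": -1
}}

```text
clock: 46.9
tool_pos: [0.4315, 0.0724, 0.0067]
orientation: [-179.6, -0.1, -155.8]
force: [-1.1, 0.1, 0.9]
opening: 0.0398
```

Call:
{"fn": "drive_tool", "kwargs": {
  "moves": [
    [0,0,-0.1,0,0,0],
    [0,0,-0.25,0,0,0],
    [0,0,-0.4,0,0,0],
    [0,0,-0.5,0,0,0]
  ]
}}

```text
clock: 47.3
tool_pos: [0.4317, 0.0731, 0.083]
orientation: [-179.6, 0.0, -155.8]
force: [-0.2, -0.3, -1.3]
opening: 0.0397
```

```bash
python3 - <<'E'
from h import *
plan(.60,-.06,.08,165.5)
E
```

```text
t 47.3 tcp [0.432 0.073 0.083] tool row [-0.66, -1.269, 0.028, -0.006, 0.002, 0.645] rows>= 4.5 J [36.0, 7.0, -40.0, 1.0, -44.0, -12.0]
```

Call:
{"fn": "drive_tool", "kwargs": {
  "moves": [
    [-0.12,-0.25,0,0,0,0.12],
    [-0.25,-0.5,0,0,0,0.26],
    [-0.38,-0.75,0,0,0,0.4],
    [-0.5,-0.98,0,0,0,0.52],
    [-0.5,-0.98,0,0,0,0.645],
    [-0.5,-0.98,0,0,0,0.645],
    [-0.5,-0.98,0,0,0,0.645]
  ]
}}

```text
clock: 48.0
tool_pos: [0.5596, -0.0303, 0.0835]
orientation: [-179.7, 0.2, 165.7]
force: [-0.4, -0.8, -0.5]
opening: 0.0395
```

```bash
python3 - <<'E'
from h import *
plan(.60,-.06,.007,165.5)
E
```

```text
t 48.0 tcp [ 0.56  -0.03   0.084] tool row [-0.308, -0.122, 0.512, -0.005, 0.003, 0.003] rows>= 1.8 J [17.0, 18.0, -25.0, 1.0, -48.0, -32.0]
```

Call:
{"fn": "drive_tool", "kwargs": {
  "moves": [
    [-0.1,-0.04,0.1,0,0,0],
    [-0.2,-0.08,0.2,0,0,0],
    [-0.308,-0.122,0.3,0,0,0],
    [-0.308,-0.122,0.4,0,0,0],
    [-0.308,-0.122,0.47,0,0,0],
    [-0.308,-0.122,0.505,0,0,0],
    [-0.308,-0.122,0.505,0,0,0]
  ]
}}

```text
clock: 48.7
tool_pos: [0.5994, -0.0595, 0.0078]
orientation: [-179.7, 0.1, 165.8]
force: [0.2, 0.7, 0.5]
opening: 0.0399
```

Call:
{"fn": "drive_tool", "kwargs": {
  "moves": [
    [0,0,0,0,0,0],
    [0,0,0,0,0,0],
    [0,0,0,0,0,0],
    [0,0,0,0,0,0],
    [0,0,0,0,0,0],
    [0,0,0,0,0,0]
  ],
  "fingers": 1
}}

```text
clock: 49.3
tool_pos: [0.5994, -0.0595, 0.0079]
orientation: [-179.7, 0.1, 165.8]
force: [1.0, -0.0, -0.4]
opening: 0.0824
```

Call:
{"fn": "drive_tool", "kwargs": {
  "moves": [
    [0,0,-0.1,0,0,0],
    [0,0,-0.25,0,0,0],
    [0,0,-0.4,0,0,0],
    [0,0,-0.6,0,0,0],
    [0,0,-0.8,0,0,0],
    [0,-0.2,-1,0,0,0],
    [0,-0.4,-1,0,0,0],
    [0,-0.5,-1,0,0,0]
  ]
}}

```text
clock: 50.1
tool_pos: [0.5807, -0.1327, 0.1596]
orientation: [-179.7, 0.3, 165.8]
force: [0.0, -0.1, -0.0]
opening: 0.0877
```

```bash
python3 - <<'E'
from h import *
plan(.580,-.139,.17,165.5,-50)
E
```

```text
t 50.1 tcp [ 0.581 -0.133  0.16 ] tool row [-0.006, -0.042, -0.069, -0.838, 0.002, 0.006] rows>= 5.9 J [6.0, 16.0, -15.0, 0.0, -59.0, -21.0]
```

Call:
{"fn": "drive_tool", "kwargs": {
  "moves": [
    [0,0,-0.08,-0.14,0,0],
    [0,0,-0.08,-0.28,0,0],
    [0,0,-0.08,-0.42,0,0],
    [0,0,-0.08,-0.56,0,0],
    [0,0,-0.08,-0.7,0,0],
    [0,-0.04,-0.08,-0.838,0,0],
    [0,-0.04,-0.08,-0.838,0,0],
    [0,-0.04,-0.08,-0.838,0,0]
  ]
}}

```text
clock: 50.9
tool_pos: [0.5786, -0.1399, 0.1693]
orientation: [130.0, 0.0, 165.6]
force: [0.0, -0.1, 0.7]
opening: 0.088
```

```bash
python3 - <<'E'
from h import *
s=snap('top','t23');m=masks(s)
[print(r) for r in rects(s,m['dark'],.016,120,1500) if 350<r[2]<750 and abs(r[3]+50)<150]
plan(.580,-.139,.061,165.5,-50)
s=snap('scene','s23')
E
```

```text
(np.int32(345), [300.0, 172.0], 599, -57, 101, 39, 77.1)
(np.int32(975), [337.0, 233.0], 357, -169, 392, 359, 31.2)
t 51.0 tcp [ 0.579 -0.139  0.171] tool row [-0.004, -0.559, 0.471, -0.001, -0.001, 0.004] rows>= 2.2 J [-28.0, 28.0, 4.0, -48.0, -85.0, 27.0]
```

View pics/s23.png

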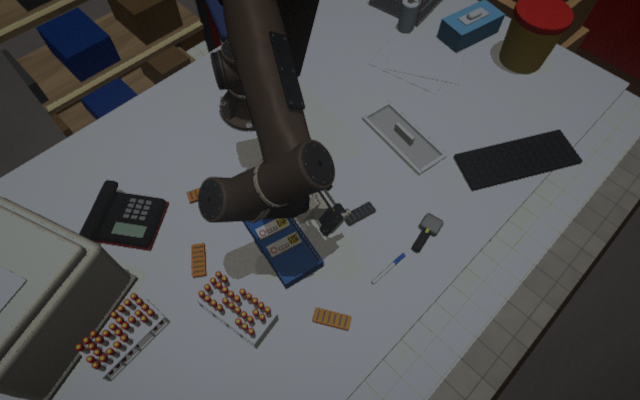

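P2 is at (599,-57) at 77°. I'll repeat the flip as before.

Call:
{"fn": "drive_tool", "kwargs": {
  "moves": [
    [0,-0.15,0.13,0,0,0],
    [0,-0.3,0.26,0,0,0],
    [0,-0.45,0.38,0,0,0],
    [0,-0.559,0.47,0,0,0],
    [0,-0.559,0.47,0,0,0],
    [0,-0.559,0.47,0,0,0]
  ]
}}

```text
clock: 51.6
tool_pos: [0.5803, -0.1377, 0.0628]
orientation: [130.1, 0.3, 165.9]
force: [0.5, 0.0, 0.3]
opening: 0.0877
```

```bash
python3 - <<'E'
from h import *
plan(.595,-.077,.010,166.3,-50)
E
```

```text
t 51.6 tcp [ 0.58  -0.138  0.063] tool row [0.005, -0.001, 0.545, -0.002, 0.008, -0.001] rows>= 1.6 J [-28.0, 35.0, 1.0, -49.0, -78.0, 36.0]
```

Call:
{"fn": "drive_tool", "kwargs": {
  "moves": [
    [0,0,0.1,0,0,0],
    [0,0,0.22,0,0.008,0],
    [0,0,0.35,0,0.008,0],
    [0,0,0.47,0,0.008,0],
    [0,0,0.54,0,0.008,0],
    [0,0,0.54,0,0.008,0]
  ]
}}

```text
clock: 52.2
tool_pos: [0.5951, -0.0758, 0.0092]
orientation: [130.1, -0.2, 166.3]
force: [0.2, 0.5, 0.7]
opening: 0.0873
```

Call:
{"fn": "drive_tool", "kwargs": {
  "moves": [
    [0,0,0,0,0,0],
    [0,0,0,0,0,0],
    [0,0,0,0,0,0],
    [0,0,0,0,0,0],
    [0,0,0,0,0,0],
    [0,0,0,0,0,0],
    [0,0,0,0,0,0],
    [0,0,0,0,0,0]
  ],
  "fingers": -1
}}

```text
clock: 53.0
tool_pos: [0.5951, -0.0759, 0.0093]
orientation: [130.1, -0.2, 166.3]
force: [-0.8, -0.5, 1.2]
opening: 0.0398
```

Call:
{"fn": "drive_tool", "kwargs": {
  "moves": [
    [0,0.1,-0.08,0,0,0],
    [0,0.25,-0.2,0,0,0],
    [0,0.45,-0.38,0,0,0],
    [0,0.65,-0.55,0.1,0,0],
    [0,0.85,-0.7,0.22,0,0],
    [0,1,-0.72,0.35,0,0],
    [0,1,-0.72,0.45,0,0],
    [0,1,-0.72,0.5,0,0]
  ]
}}

```text
clock: 53.8
tool_pos: [0.5998, -0.0607, 0.1983]
orientation: [160.2, 0.2, 166.5]
force: [-0.1, -0.4, -0.6]
opening: 0.0396
```

Call:
{"fn": "drive_tool", "kwargs": {
  "moves": [
    [0,0,0,0.14,0,0],
    [0,0,0,0.28,0,0],
    [0,0,0,0.42,0,0],
    [0,0,0,0.56,0,0],
    [0,0,0,0.7,0,0],
    [0,0,0,0.84,0,0],
    [0,0,0,0.92,0,0],
    [0,0,0,0.92,0,0]
  ]
}}

```text
clock: 54.6
tool_pos: [0.5995, -0.0591, 0.1975]
orientation: [-144.3, 0.2, 166.6]
force: [0.4, 0.2, -0.7]
opening: 0.0399
```

Call:
{"fn": "drive_tool", "kwargs": {
  "moves": [
    [0,0,0,0.12,0,0],
    [0,0,0,0.25,0,0],
    [0,0,0,0.38,0,0],
    [0,0,0,0.5,0,0],
    [0,0,0,0.5,0,0]
  ]
}}

```text
clock: 55.1
tool_pos: [0.5989, -0.0589, 0.1951]
orientation: [-114.0, -0.0, 166.6]
force: [-0.4, -0.8, -1.6]
opening: 0.0396
```

```bash
python3 - <<'E'
from h import *
plan(.594,-.06,.072,166,65)
s=snap('scene')
im=s['pixels'][100:290,250:450]; cv2.imwrite('pics/s24.png',cv2.resize(im[:,:,::-1],None,fx=3,fy=3,interpolation=cv2.INTER_CUBIC))
E
```

```text
t 55.1 tcp [ 0.599 -0.059  0.195] tool row [0.029, 0.744, 0.347, -0.017, 0.009, 0.005] rows>= 2.5 J [34.0, 38.0, -20.0, 38.0, -91.0, -69.0]
```

View pics/s24.png

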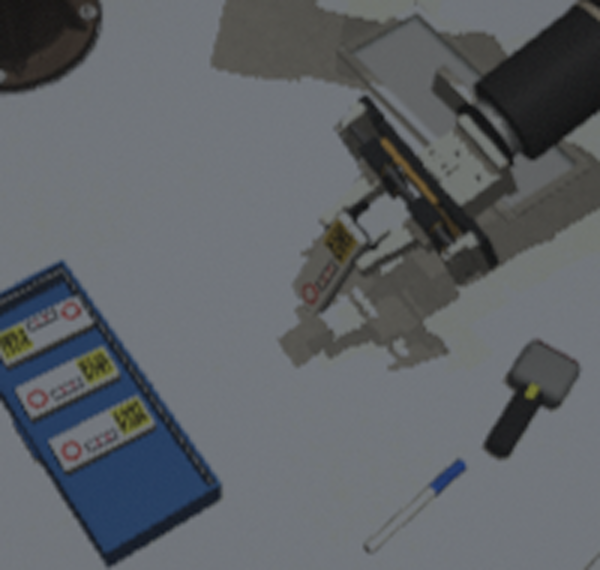

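Call:
{"fn": "drive_tool", "kwargs": {
  "moves": [
    [0,0.15,0.07,0,0,0],
    [0,0.33,0.15,0,0,0],
    [0,0.5,0.22,0,0,0],
    [0,0.64,0.28,0,0,0],
    [0,0.73,0.32,0,0,0],
    [0,0.755,0.33,0,0,0],
    [0,0.755,0.33,0,0,0]
  ]
}}

```text
clock: 55.85
tool_pos: [0.6001, -0.0577, 0.0734]
orientation: [-114.4, 0.1, 166.5]
force: [0.3, -0.4, -0.9]
opening: 0.0394
```

Call:
{"fn": "drive_tool", "kwargs": {
  "moves": [
    [0,0,0,0,0,0],
    [0,0,0,0,0,0],
    [0,0,0,0,0,0],
    [0,0,0,0,0,0],
    [0,0,0,0,0,0],
    [0,0,0,0,0,0],
    [0,0,0,0,0,0]
  ],
  "fingers": 1
}}

```text
clock: 56.55
tool_pos: [0.6, -0.0577, 0.0734]
orientation: [-114.4, 0.1, 166.5]
force: [0.0, -0.7, -0.6]
opening: 0.0862
```

Call:
{"fn": "drive_tool", "kwargs": {
  "moves": [
    [0,-0.2,-0.12,0,0,0],
    [0,-0.4,-0.25,0,0,0],
    [0,-0.7,-0.5,-0.14,0,0],
    [0,-0.7,-0.5,-0.3,0,0],
    [0,-0.7,-0.5,-0.45,0,0],
    [0,-0.7,-0.5,-0.6,0,0],
    [0,-0.7,-0.5,-0.75,0,0],
    [0,-0.7,-0.5,-0.9,0,0]
  ]
}}

```text
clock: 57.35
tool_pos: [0.606, -0.0327, 0.2013]
orientation: [-166.1, 0.3, 166.6]
force: [0.1, -1.4, 0.2]
opening: 0.0875
```

```bash
python3 - <<'E'
from h import *
s=snap('scene')
im=s['pixels'][150:250,290:410]; cv2.imwrite('pics/s25.png',cv2.resize(im[:,:,::-1],None,fx=6,fy=6,interpolation=cv2.INTER_CUBIC))
E
```

```text
(no output)
```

View pics/s25.png

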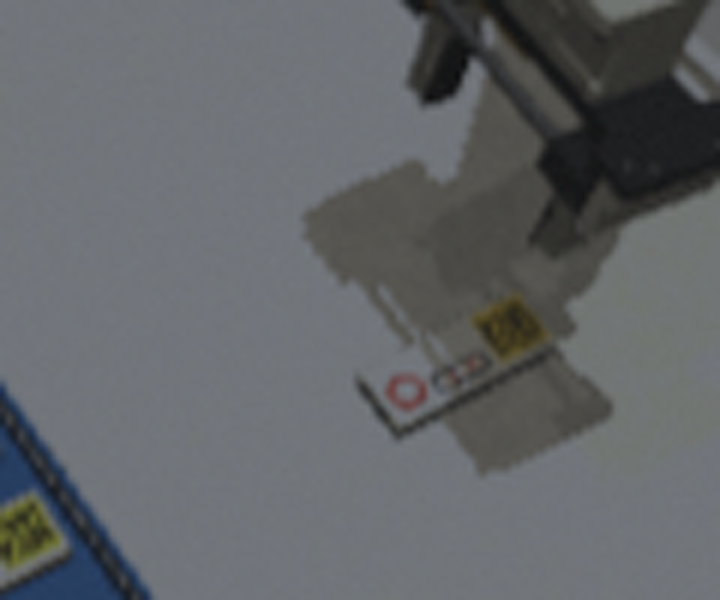

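P2 is flipped. Its ring and label are at the same pixels d had, so I'll use the same grasp.

```bash
python3 - <<'E'
from h import *
plan(.607,-.031,.08,169.3)
E
```

```text
t 57.4 tcp [ 0.606 -0.034  0.204] tool row [0.005, 0.21, 0.797, -0.22, 0.002, -0.048] rows>= 2.5 J [22.0, 17.0, -13.0, 12.0, -67.0, -41.0]
```

Call:
{"fn": "drive_tool", "kwargs": {
  "moves": [
    [0,0.06,0.2,-0.1,0,-0.02],
    [0,0.12,0.4,-0.2,0,-0.05],
    [0,0.18,0.6,-0.225,0,-0.05],
    [0,0.21,0.797,-0.225,0,-0.05],
    [0,0.21,0.797,-0.225,0,-0.05],
    [0,0.21,0.797,-0.225,0,-0.05]
  ]
}}

```text
clock: 58.0
tool_pos: [0.6076, -0.0313, 0.0801]
orientation: [179.8, 0.0, 169.4]
force: [0.8, 0.2, 0.6]
opening: 0.0882
```

```bash
python3 - <<'E'
from h import *
plan(.607,-.031,.005,169.3)
E
```

```text
t 58.0 tcp [ 0.608 -0.031  0.08 ] tool row [0.005, -0.001, 0.5, 0.004, 0.001, 0.002] rows>= 1.5 J [15.0, 22.0, -18.0, -0.0, -50.0, -26.0]
```

Call:
{"fn": "drive_tool", "kwargs": {
  "moves": [
    [0,0,0.12,0,0,0],
    [0,0,0.25,0,0,0],
    [0,0,0.38,0,0,0],
    [0,0,0.46,0,0,0],
    [0,0,0.5,0,0,0],
    [0,0,0.5,0,0,0]
  ]
}}

```text
clock: 58.6
tool_pos: [0.6079, -0.0308, 0.0052]
orientation: [179.8, 0.0, 169.5]
force: [-0.4, -0.1, 0.8]
opening: 0.0877
```

Call:
{"fn": "drive_tool", "kwargs": {
  "moves": [
    [0,0,0,0,0,0],
    [0,0,0,0,0,0],
    [0,0,0,0,0,0],
    [0,0,0,0,0,0],
    [0,0,0,0,0,0],
    [0,0,0,0,0,0],
    [0,0,0,0,0,0],
    [0,0,0,0,0,0]
  ],
  "fingers": -1
}}

```text
clock: 59.4
tool_pos: [0.6079, -0.0309, 0.0053]
orientation: [179.8, 0.0, 169.5]
force: [0.4, -0.1, 0.9]
opening: 0.0399
```

Call:
{"fn": "drive_tool", "kwargs": {
  "moves": [
    [0,0,-0.1,0,0,0],
    [0,0,-0.25,0,0,0],
    [0,0,-0.45,0,0,0],
    [0,0,-0.65,0,0,0],
    [0,0,-0.7,0,0,0]
  ]
}}

```text
clock: 59.9
tool_pos: [0.6097, -0.031, 0.1139]
orientation: [179.7, 0.3, 169.5]
force: [0.1, 0.9, -1.0]
opening: 0.0397
```

```bash
python3 - <<'E'
from h import *
s=snap('top','t26')
im=s['pixels'][150:270,330:430]; cv2.imwrite('pics/t26.png',cv2.resize(im[:,:,::-1],None,fx=5,fy=5,interpolation=cv2.INTER_CUBIC))
for z in (.042,): [print(r) for r in rects(s,masks(s)['blue'],z,500)]
plan(.580,-.3194,.11,168.7)
E
```

```text
(np.int32(2359), [375.0, 209.0], 479, -296, 308, 136, -11.4)
(np.int32(847), [12.0, 261.0], 319, 871, 123, 94, -11.1)
t 60.0 tcp [ 0.609 -0.031  0.114] tool row [-0.158, -1.927, 0.014, 0.005, 0.005, 0.013] rows>= 5.8 J [15.0, 20.0, -16.0, -0.0, -54.0, -26.0]
```

View pics/t26.png

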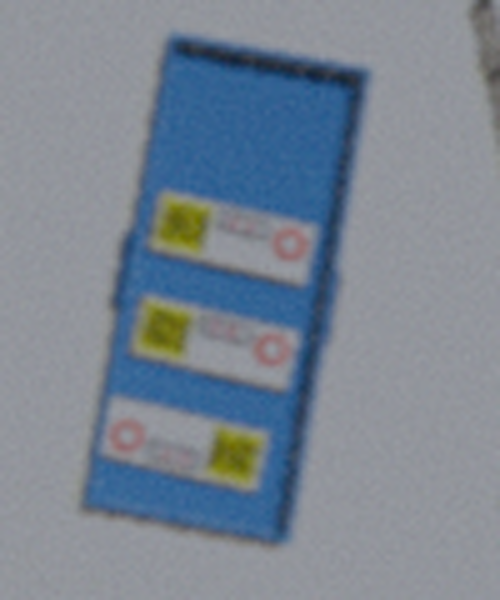

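Call:
{"fn": "drive_tool", "kwargs": {
  "moves": [
    [-0.02,-0.2,0,0,0,0],
    [-0.04,-0.5,0,0,0,0.01],
    [-0.06,-0.8,0,0,0,0.013],
    [-0.08,-0.98,0,0,0,0.013],
    [-0.08,-0.98,0,0,0,0.013]
  ]
}}

```text
clock: 60.45
tool_pos: [0.5929, -0.1807, 0.1112]
orientation: [179.7, 0.2, 168.5]
force: [-0.1, -0.3, -0.4]
opening: 0.0395
```

Call:
{"fn": "drive_tool", "kwargs": {
  "moves": [
    [-0.02,-0.2,0,0,0,0],
    [-0.04,-0.5,0,0,0,0],
    [-0.06,-0.8,0,0,0,0],
    [-0.08,-0.945,0.01,0,0,0],
    [-0.08,-0.945,0.01,0,0,0]
  ]
}}

```text
clock: 60.95
tool_pos: [0.5752, -0.324, 0.1072]
orientation: [179.7, 0.0, 168.3]
force: [-0.7, 1.1, -0.4]
opening: 0.0397
```

```bash
python3 - <<'E'
from h import *
plan(.580,-.3194,.010,168.7)
s=snap('scene')
im=s['pixels'][170:300,220:340]; cv2.imwrite('pics/s27.png',cv2.resize(im[:,:,::-1],None,fx=4.5,fy=4.5,interpolation=cv2.INTER_CUBIC))
E
```

```text
t 61.0 tcp [ 0.575 -0.324  0.107] tool row [-0.025, 0.034, 0.648, 0.005, 0.0, -0.006] rows>= 1.9 J [-13.0, 24.0, -10.0, -0.0, -56.0, 1.0]
```

View pics/s27.png

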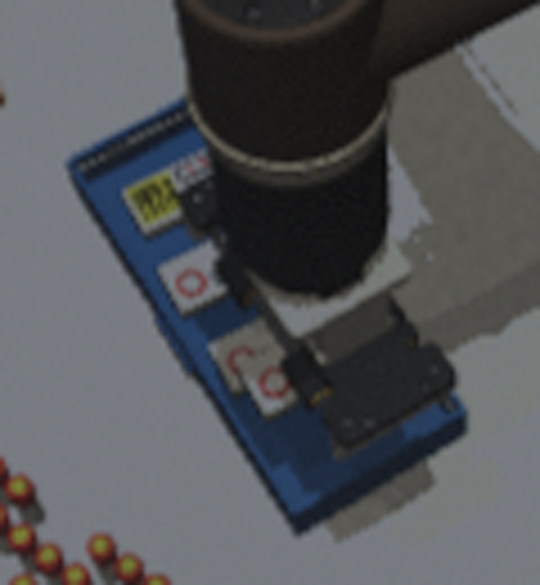

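Call:
{"fn": "drive_tool", "kwargs": {
  "moves": [
    [-0.025,0.034,0.08,0,0,0],
    [-0.025,0.034,0.18,0,0,-0.006],
    [-0.025,0.034,0.3,0,0,-0.006],
    [-0.025,0.034,0.4,0,0,-0.006],
    [-0.025,0.034,0.5,0,0,-0.006],
    [-0.025,0.034,0.58,0,0,-0.006],
    [-0.025,0.034,0.63,0,0,-0.006],
    [-0.025,0.034,0.648,0,0,-0.006]
  ]
}}

```text
clock: 61.8
tool_pos: [0.5797, -0.3177, 0.0092]
orientation: [179.7, -0.1, 168.7]
force: [-6.1, 4.1, 14.7]
opening: 0.0401
```

Call:
{"fn": "drive_tool", "kwargs": {
  "moves": [
    [0,0,0,0,0,0],
    [0,0,0,0,0,0],
    [0,0,0,0,0,0]
  ],
  "fingers": 0.05
}}

```text
clock: 62.1
tool_pos: [0.5802, -0.3179, 0.0098]
orientation: [179.7, 0.0, 168.7]
force: [-1.0, -0.2, -0.5]
opening: 0.0459
```

Call:
{"fn": "drive_tool", "kwargs": {
  "moves": [
    [0,0,-0.1,0,0,0],
    [0,0,-0.25,0,0,0],
    [0,0,-0.45,0,0,0],
    [0,0,-0.7,0,0,0],
    [0,0,-0.95,0,0,0],
    [0,0.2,-1,0,0,0],
    [0,0.5,-1,0,0,0],
    [0,0.8,-1,0,0,0]
  ]
}}

```text
clock: 62.9
tool_pos: [0.6039, -0.2004, 0.163]
orientation: [179.7, 0.2, 168.6]
force: [0.0, 0.1, -1.0]
opening: 0.0458
```

Call:
{"fn": "drive_tool", "kwargs": {
  "moves": [
    [0,0.3,-0.1,0,0,0],
    [0,0.6,-0.2,0,0,0],
    [0,0.8,-0.3,0,0,0],
    [0,0.8,-0.3,0,0,0]
  ],
  "fingers": 1
}}

```text
clock: 63.3
tool_pos: [0.6296, -0.0796, 0.213]
orientation: [179.6, 0.5, 168.9]
force: [0.2, -0.0, 0.7]
opening: 0.0722
```

```bash
python3 - <<'E'
from h import *
s=snap('top','t28')
im=s['pixels'][150:270,160:440]; cv2.imwrite('pics/t28c.png',cv2.resize(im[:,:,::-1],None,fx=2.8,fy=2.8,interpolation=cv2.INTER_CUBIC))
s=snap('scene','s28')
im=s['pixels'][90:300,220:450]; cv2.imwrite('pics/s28c.png',cv2.resize(im[:,:,::-1],None,fx=2.8,fy=2.8,interpolation=cv2.INTER_CUBIC))
E
```

```text
(no output)
```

View pics/t28c.png

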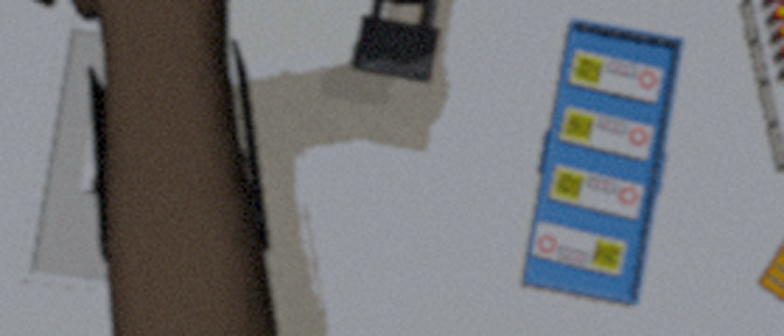

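View pics/s28c.png

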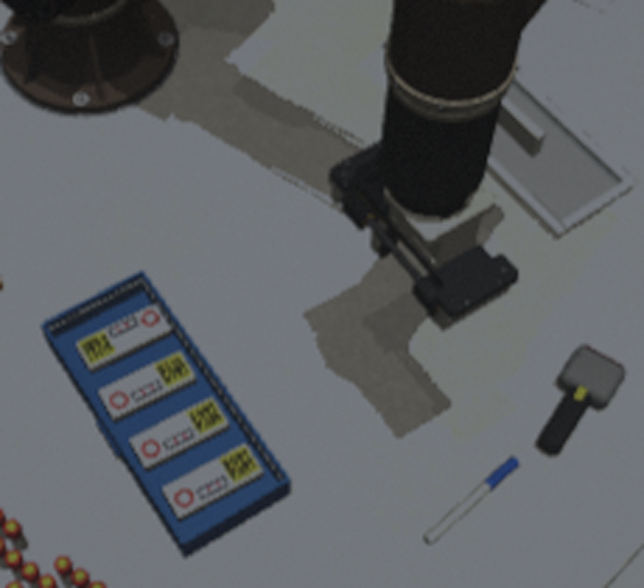

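All four cartridges now lie flat in the box, window up. Next is the lid, so I'll measure its handle and corners.

```bash
python3 - <<'E'
from h import *
a=cv2.imread('pics/top0.png')[155:260,160:230]; cv2.imwrite('pics/l1.png',cv2.resize(a,None,fx=5.5,fy=5.5,interpolation=cv2.INTER_CUBIC))
b=cv2.imread('pics/scene0.png')[100:178,355:450]; cv2.imwrite('pics/l2.png',cv2.resize(b,None,fx=7,fy=7,interpolation=cv2.INTER_CUBIC))
E
```

```text
(no output)
```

View pics/l1.png

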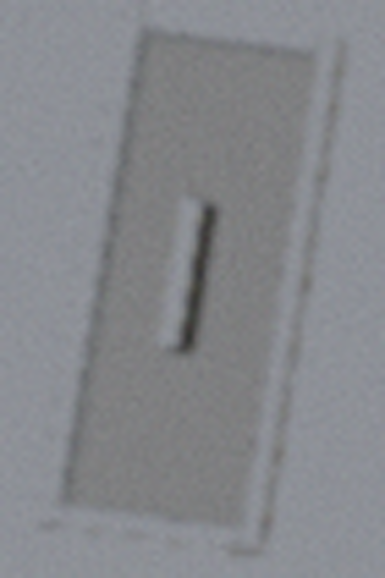

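View pics/l2.png

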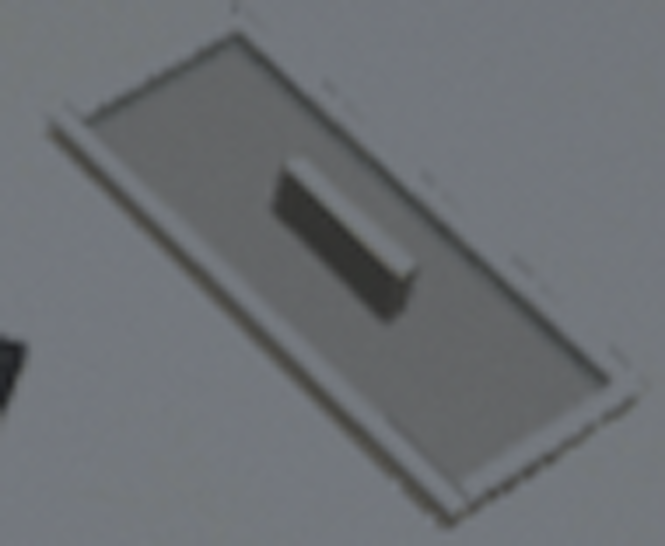

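```bash
python3 - <<'E'
from h import *
t=vision.snapshot('top');s=vision.snapshot('scene')
def f(c,k,o): return ((c[0]+.5)/k-.5+o[0],(c[1]+.5)/k-.5+o[1])
T=lambda u,v,z:px2w(t,*f((u,v),5.5,(160,155)),z)
S=lambda u,v,z:px2w(s,*f((u,v),7,(355,100)),z)
ang=lambda a,b:round(float(np.degrees(np.arctan2(*(a-b)[1::-1]))),1)
a,b=T(193,200,.044),T(171,349,.044);print('top handle',a.round(3),b.round(3),((a+b)/2).round(4),ang(a,b),np.linalg.norm(a-b))
b,a=S(293,162,.044),S(410,272,.044);print('scene handle',a.round(3),b.round(3),((a+b)/2).round(4),ang(a,b),np.linalg.norm(a-b))
a,b=T(343,40,.012),T(265,550,.012);print('right edge',a,b,ang(a,b),np.linalg.norm(a-b))
a,b=S(445,522,.012),S(50,127,.012);print('scene edge',a,b,ang(a,b),np.linalg.norm(a-b))
a,b=T(147,32,.016),T(65,502,.016);print('inner left',a,b,ang(a,b))
E
```

```text
top handle [0.539 0.283 0.044] [0.451 0.295 0.044] [0.4948 0.2894 0.044 ] -7.7 0.0883264656323798
scene handle [0.539 0.284 0.044] [0.452 0.297 0.044] [0.4955 0.2904 0.044 ] -8.3 0.08776764751985991
right edge [0.6391286  0.20199898 0.012     ] [0.33411725 0.24626705 0.012     ] -8.3 0.30820705850625485
scene edge [0.63672057 0.20023545 0.012     ] [0.33300435 0.24782335 0.012     ] -8.9 0.3074217764172502
inner left [0.64504532 0.31916963 0.016     ] [0.36396749 0.36371753 0.016     ] -9.0
```

Lid: centre (495,290), axis -8.5°. I'll refine the box centre from its rim corners.

```bash
python3 - <<'E'
from h import *
a=cv2.imread('pics/top0.png')[150:265,340:410]; cv2.imwrite('pics/b1.png',cv2.resize(a,None,fx=5,fy=5,interpolation=cv2.INTER_CUBIC))
b=cv2.imread('pics/scene0.png')[180:295,228:328]; cv2.imwrite('pics/b2.png',cv2.resize(b,None,fx=5,fy=5,interpolation=cv2.INTER_CUBIC))
E
```

```text
(no output)
```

View pics/b1.png

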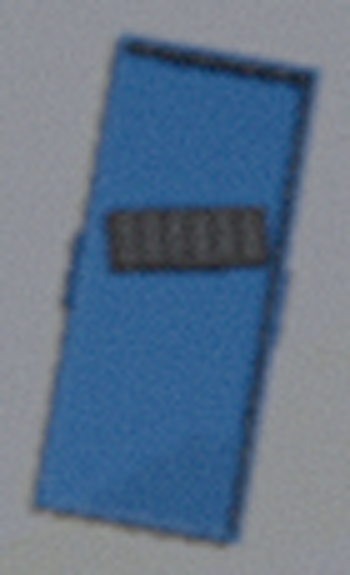

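View pics/b2.png

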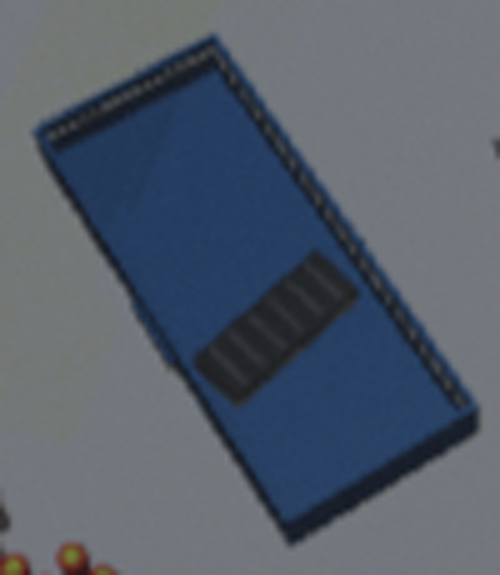

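```bash
python3 - <<'E'
from h import *
t=vision.snapshot('top');s=vision.snapshot('scene')
def f(c,k,o): return ((c[0]+.5)/k-.5+o[0],(c[1]+.5)/k-.5+o[1])
T=lambda u,v:px2w(t,*f((u,v),5,(340,150)),.042)[:2]*1000
S=lambda u,v:px2w(s,*f((u,v),5,(228,180)),.042)[:2]*1000
for P in ([T(118,37),T(318,68),T(238,543),T(35,505)],[S(476,408),S(290,525),S(38,132),S(213,35)]):
    P=np.array(P);print(P.round().tolist(),P.mean(0).round(1),[round(float(np.linalg.norm(P[i]-P[i-3])),0) for i in range(4)],[round(float(np.degrees(np.arctan2(*(P[i]-P[j])[::-1]))),1) for i,j in((0,3),(1,2),(0,1),(3,2))])
plan(.495,.29,.15,261.5); plan(.56,.1,.2,215)
E
```

```text
[[642.0, -263.0], [619.0, -392.0], [314.0, -331.0], [340.0, -202.0]] [ 478.7 -297. ] [131.0, 312.0, 131.0, 308.0] [-11.3, -11.3, 80.1, 78.6]
[[643.0, -266.0], [620.0, -393.0], [316.0, -331.0], [339.0, -204.0]] [ 479.6 -298.5] [130.0, 310.0, 130.0, 311.0] [-11.5, -11.5, 79.5, 79.9]
t 63.6 tcp [ 0.627 -0.084  0.208] tool row [1.358, 2.267, 0.398, 0.002, 0.006, -1.549] rows>= 10.8 J [10.0, 17.0, -7.0, -0.0, -66.0, -21.0]
t 63.6 tcp [ 0.627 -0.084  0.208] tool row [0.681, 1.113, 0.06, 0.004, 0.004, -0.774] rows>= 5.4 J [10.0, 17.0, -7.0, -0.0, -66.0, -21.0]
```

Box centre is (479,-298), angle -11.4°; both views agree within 2 mm. On to the lid.

Call:
{"fn": "drive_tool", "kwargs": {
  "moves": [
    [0.15,0.25,0,0,0,-0.14],
    [0.3,0.5,0,0,0,-0.28],
    [0.45,0.75,0,0,0,-0.42],
    [0.58,0.95,0,0,0,-0.56],
    [0.58,0.95,0,0,0,-0.7],
    [0.58,0.95,0,0,0,-0.77],
    [0.58,0.95,0,0,0,-0.77]
  ],
  "fingers": -0.1
}}

```text
clock: 64.3
tool_pos: [0.5697, 0.0724, 0.2087]
orientation: [179.9, 0.3, -145.2]
force: [-0.5, 0.2, -0.1]
opening: 0.0413
```

```bash
python3 - <<'E'
from h import *
plan(.495,.29,.15,261.5)
E
```

```text
t 64.3 tcp [0.57  0.072 0.209] tool row [-0.416, 1.475, 0.396, -0.0, 0.005, -0.779] rows>= 5.4 J [27.0, 12.0, -14.0, -0.0, -64.0, 8.0]
```

Call:
{"fn": "drive_tool", "kwargs": {
  "moves": [
    [-0.08,0.25,0,0,0,-0.14],
    [-0.15,0.5,0,0,0,-0.28],
    [-0.22,0.75,0,0,0,-0.42],
    [-0.3,0.98,0,0,0,-0.56],
    [-0.3,0.98,0,0,0,-0.7],
    [-0.3,0.98,0,0,0,-0.775],
    [-0.3,0.98,0,0,0,-0.775]
  ]
}}

```text
clock: 65.0
tool_pos: [0.5229, 0.2184, 0.209]
orientation: [-179.9, 0.2, -98.8]
force: [0.9, -0.9, 0.6]
opening: 0.039
```

```bash
python3 - <<'E'
from h import *
plan(.495,.29,.09,261.5)
E
```

```text
t 65.0 tcp [0.523 0.218 0.209] tool row [-0.44, 0.259, 0.794, -0.002, 0.004, -0.006] rows>= 2.8 J [42.0, 11.0, -15.0, -0.0, -64.0, 39.0]
```

Call:
{"fn": "drive_tool", "kwargs": {
  "moves": [
    [-0.15,0.09,0.2,0,0,0],
    [-0.3,0.18,0.4,0,0,0],
    [-0.44,0.259,0.6,0,0,0],
    [-0.44,0.259,0.794,0,0,-0.006],
    [-0.44,0.259,0.794,0,0,-0.006],
    [-0.44,0.259,0.794,0,0,-0.006]
  ]
}}

```text
clock: 65.6
tool_pos: [0.4954, 0.2892, 0.0902]
orientation: [-179.9, 0.2, -98.7]
force: [0.6, 0.3, 0.8]
opening: 0.0392
```

```bash
python3 - <<'E'
from h import *
plan(.495,.29,.017,261.5)
s=snap('scene')
im=s['pixels'][60:190,330:460]; cv2.imwrite('pics/s29.png',cv2.resize(im[:,:,::-1],None,fx=4.5,fy=4.5,interpolation=cv2.INTER_CUBIC))
E
```

```text
t 65.6 tcp [0.495 0.289 0.09 ] tool row [-0.004, 0.004, 0.488, -0.002, 0.003, -0.003] rows>= 1.5 J [50.0, 18.0, -22.0, -0.0, -49.0, 32.0]
```

View pics/s29.png

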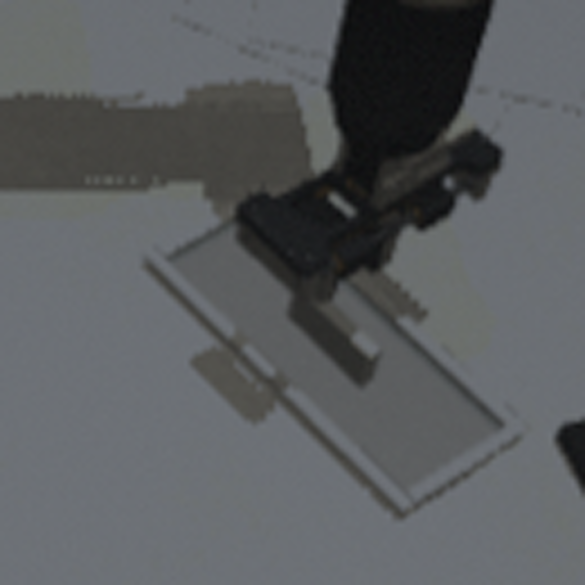

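Call:
{"fn": "drive_tool", "kwargs": {
  "moves": [
    [0,0,0.1,0,0,0],
    [0,0,0.2,0,0,0],
    [-0.004,0.004,0.3,0,0,0],
    [-0.004,0.004,0.38,0,0,0],
    [-0.004,0.004,0.44,0,0,0],
    [-0.004,0.004,0.48,0,0,0],
    [-0.004,0.004,0.48,0,0,0]
  ]
}}

```text
clock: 66.35
tool_pos: [0.4957, 0.2904, 0.0189]
orientation: [-179.9, 0.2, -98.7]
force: [0.3, -0.4, -0.4]
opening: 0.0394
```

Call:
{"fn": "drive_tool", "kwargs": {
  "moves": [
    [0,0,0,0,0,0],
    [0,0,0,0,0,0],
    [0,0,0,0,0,0],
    [0,0,0,0,0,0],
    [0,0,0,0,0,0],
    [0,0,0,0,0,0]
  ],
  "fingers": -1
}}

```text
clock: 66.95
tool_pos: [0.496, 0.2908, 0.0193]
orientation: [-179.8, 0.3, -98.6]
force: [-0.2, 0.4, 3.5]
opening: 0.0139
```

Call:
{"fn": "drive_tool", "kwargs": {
  "moves": [
    [0,0,-0.05,0,0,0],
    [0,0,-0.15,0,0,0],
    [0,0,-0.3,0,0,0],
    [0,0,-0.5,0,0,0],
    [0,0,-0.75,0,0,0],
    [0,0,-0.9,0,0,0],
    [0,0,-0.9,0,0,0]
  ]
}}

```text
clock: 67.65
tool_pos: [0.4968, 0.2913, 0.1582]
orientation: [-179.6, 0.5, -98.6]
force: [0.9, 0.5, -2.8]
opening: 0.0137
```

```bash
python3 - <<'E'
from h import *
plan(.479,-.298,.16,258.6)
plan(.52,.09,.16,258.6)
s=snap('scene')
im=s['pixels'][60:210,310:460]; cv2.imwrite('pics/s30.png',cv2.resize(im[:,:,::-1],None,fx=4,fy=4,interpolation=cv2.INTER_CUBIC))
E
```

```text
t 67.7 tcp [0.497 0.291 0.158] tool row [3.902, -0.472, -0.046, -0.006, 0.009, 0.046] rows>= 11.8 J [50.0, 14.0, -18.0, 0.0, -57.0, 31.0]
t 67.7 tcp [0.497 0.291 0.158] tool row [1.304, -0.355, -0.022, -0.006, 0.009, 0.046] rows>= 4.1 J [50.0, 14.0, -18.0, 0.0, -57.0, 31.0]
```

View pics/s30.png

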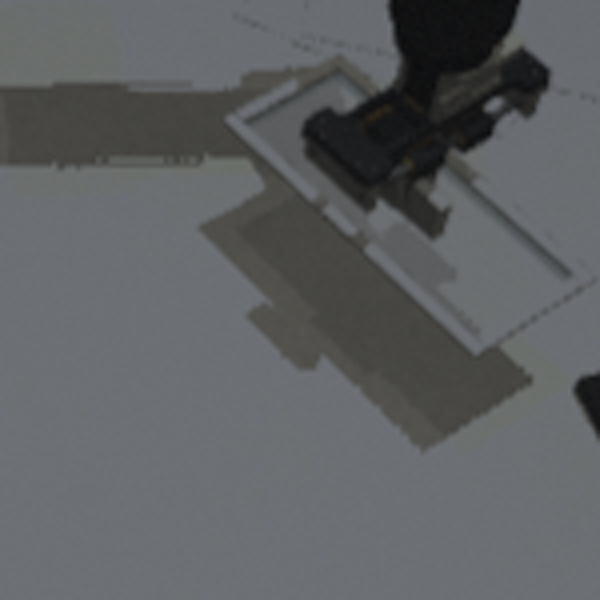

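The lid is held and level. I'll carry it to the box in three moves.

Call:
{"fn": "drive_tool", "kwargs": {
  "moves": [
    [0.15,-0.03,0,0,0,0],
    [0.35,-0.08,-0.05,0,0,0],
    [0.6,-0.14,-0.05,0,0,0.02],
    [0.85,-0.2,-0.05,0,0,0.04],
    [1,-0.25,-0.05,0,0.009,0.046],
    [1,-0.25,-0.05,0,0.009,0.046]
  ]
}}

```text
clock: 68.3
tool_pos: [0.5088, 0.1329, 0.161]
orientation: [-179.9, -0.3, -101.6]
force: [-0.1, 0.6, -2.5]
opening: 0.0138
```

Call:
{"fn": "drive_tool", "kwargs": {
  "moves": [
    [0.15,0,0,0,0,0],
    [0.35,0,0,0,0,0],
    [0.6,0,0,0,0,0],
    [0.85,0,0,0,0,0],
    [1,0,0,0,0,0],
    [1,0,0,0,0,0]
  ]
}}

```text
clock: 68.9
tool_pos: [0.4765, -0.0165, 0.1604]
orientation: [179.9, -0.3, -101.8]
force: [0.1, 0.5, -1.9]
opening: 0.0137
```

```bash
python3 - <<'E'
from h import *
plan(.479,-.298,.16,258.6)
E
```

```text
t 68.9 tcp [ 0.476 -0.017  0.16 ] tool row [1.834, -0.399, 0.013, 0.001, -0.006, -0.006] rows>= 5.6 J [22.0, 5.0, -29.0, 0.0, -56.0, 56.0]
```

Call:
{"fn": "drive_tool", "kwargs": {
  "moves": [
    [0.15,-0.03,0,0,0,0],
    [0.35,-0.08,0,0,0,0],
    [0.6,-0.14,0,0,0,0],
    [0.85,-0.2,0,0,0,0],
    [1,-0.22,0,0,0,0],
    [1,-0.22,0,0,0,0]
  ]
}}

```text
clock: 69.5
tool_pos: [0.4771, -0.172, 0.1599]
orientation: [179.8, -0.4, -101.9]
force: [-1.0, 1.5, -2.7]
opening: 0.0137
```

```bash
python3 - <<'E'
from h import *
plan(.479,-.298,.13,258.6)
E
```

```text
t 69.5 tcp [ 0.477 -0.172  0.16 ] tool row [0.818, -0.186, 0.204, 0.004, -0.006, -0.009] rows>= 2.6 J [3.0, 8.0, -26.0, 0.0, -57.0, 75.0]
```

Call:
{"fn": "drive_tool", "kwargs": {
  "moves": [
    [0.15,-0.03,0,0,0,0],
    [0.35,-0.08,0.05,0,0,0],
    [0.55,-0.12,0.1,0,0,0],
    [0.72,-0.16,0.15,0,0,0],
    [0.818,-0.186,0.2,0.004,-0.006,-0.009],
    [0.818,-0.186,0.2,0.004,-0.006,-0.009],
    [0.818,-0.186,0.2,0.004,-0.006,-0.009]
  ]
}}

```text
clock: 70.2
tool_pos: [0.4785, -0.2974, 0.1297]
orientation: [179.9, 0.0, -101.4]
force: [-1.0, -0.3, -1.6]
opening: 0.0138
```

```bash
python3 - <<'E'
from h import *
plan(.479,-.298,.049,258.6)
s=snap('scene','s31f')
im=s['pixels'][150:310,200:350]; cv2.imwrite('pics/s31.png',cv2.resize(im[:,:,::-1],None,fx=4,fy=3.7,interpolation=cv2.INTER_CUBIC))
E
```

```text
t 70.2 tcp [ 0.478 -0.297  0.13 ] tool row [0.004, -0.005, 0.538, 0.002, 0.0, -0.0] rows>= 1.6 J [-12.0, 15.0, -21.0, -0.0, -54.0, 91.0]
```

View pics/s31.png

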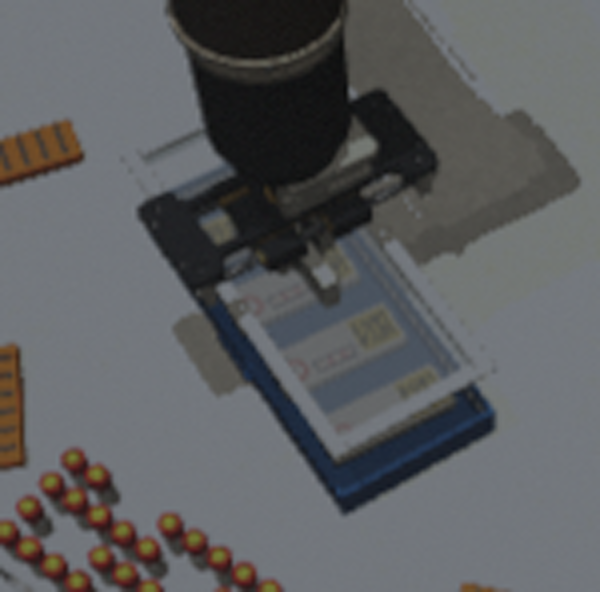

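```bash
python3 - <<'E'
from h import *
s=vision.snapshot('scene');c=np.array([.4785,-.2974]);a=np.radians(-11.4);R=np.array([[np.cos(a),-np.sin(a)],[np.sin(a),np.cos(a)]])
for q in((.156,-.0665),(.156,.0665)):
    for z in (.123,.127): print(q,z,np.round(w2px(s,[*(c+R@q),z]),1))
im=s['pixels'][225:300,255:330]; cv2.imwrite('pics/s32.png',cv2.resize(im[:,:,::-1],None,fx=8,fy=8,interpolation=cv2.INTER_CUBIC))
E
```

```text
(0.156, -0.0665) 0.123 [283.6 273.9]
(0.156, -0.0665) 0.127 [283.5 273.4]
(0.156, 0.0665) 0.123 [324.3 249.5]
(0.156, 0.0665) 0.127 [324.4 248.9]
```

View pics/s32.png

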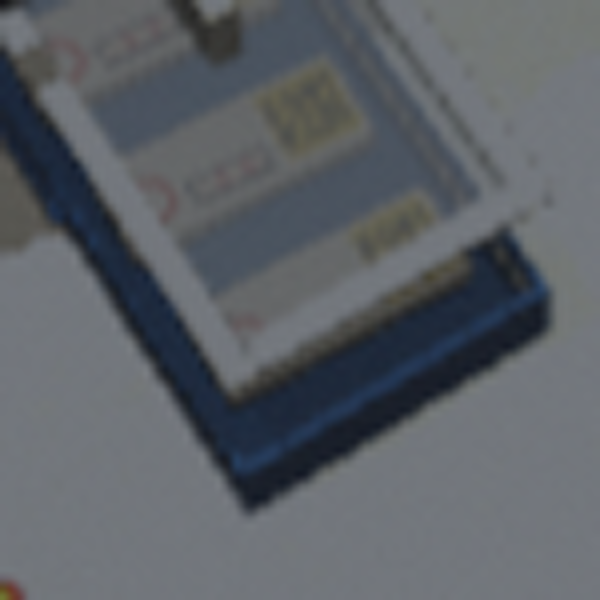

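The lid corners are at (284.4,274.4) and (323.5,249.7), within 1 px of the prediction, so the lid is aligned. I'll lower it gently.

Call:
{"fn": "drive_tool", "kwargs": {
  "moves": [
    [0.004,-0.005,0.06,0,0,0],
    [0.004,-0.005,0.13,0,0,0],
    [0.004,-0.005,0.2,0,0,0],
    [0.004,-0.005,0.27,0,0,0],
    [0.004,-0.005,0.33,0,0,0],
    [0.004,-0.005,0.38,0,0,0],
    [0.004,-0.005,0.42,0,0,0],
    [0.004,-0.005,0.44,0,0,0]
  ]
}}

```text
clock: 71.1
tool_pos: [0.4794, -0.2978, 0.0638]
orientation: [180.0, 0.0, -101.3]
force: [-0.2, 0.0, -2.5]
opening: 0.014
```

Call:
{"fn": "drive_tool", "kwargs": {
  "moves": [
    [0,0,0.02,0,0,0],
    [0,0,0.04,0,0,0],
    [0,0,0.06,0,0,0],
    [0,0,0.08,0,0,0],
    [0,0,0.08,0,0,0]
  ]
}}

```text
clock: 71.6
tool_pos: [0.4792, -0.2977, 0.0514]
orientation: [179.9, 0.0, -101.4]
force: [0.5, -0.5, -2.4]
opening: 0.0138
```

```bash
python3 - <<'E'
from h import *
plan(.479,-.298,.049,258.6)
s=snap('scene')
im=s['pixels'][160:310,200:350]; cv2.imwrite('pics/s33.png',cv2.resize(im[:,:,::-1],None,fx=4,fy=4,interpolation=cv2.INTER_CUBIC))
E
```

```text
t 71.6 tcp [ 0.479 -0.298  0.051] tool row [0.002, 0.001, 0.016, 0.001, 0.0, 0.001] rows>= 0.0 J [-12.0, 20.0, -26.0, -0.0, -44.0, 91.0]
```

View pics/s33.png

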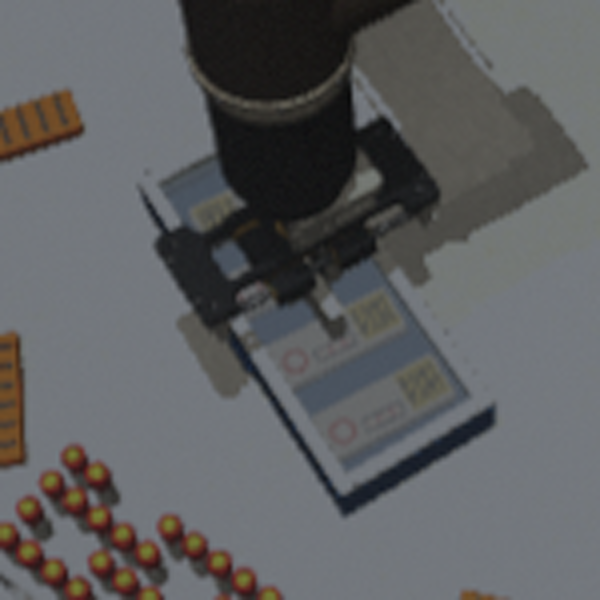

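Call:
{"fn": "drive_tool", "kwargs": {
  "moves": [
    [0,0,0.007,0,0,0],
    [0,0,0.014,0,0,0],
    [0,0,0.02,0,0,0],
    [0,0,0.02,0,0,0]
  ]
}}

```text
clock: 72.05
tool_pos: [0.4794, -0.2978, 0.0493]
orientation: [180.0, -0.0, -101.3]
force: [-1.6, 0.4, 4.2]
opening: 0.0136
```

Contact (+4 N) came at TCP z = 0.049, which is the predicted home height. Now I'll release and retreat.

Call:
{"fn": "drive_tool", "kwargs": {
  "moves": [
    [0,0,0,0,0,0],
    [0,0,0,0,0,0],
    [0,0,0,0,0,0],
    [0,0,0,0,0,0]
  ],
  "fingers": -0.2
}}

```text
clock: 72.45
tool_pos: [0.4795, -0.2978, 0.0493]
orientation: [180.0, -0.0, -101.3]
force: [-0.7, 0.4, -0.6]
opening: 0.0344
```

Call:
{"fn": "drive_tool", "kwargs": {
  "moves": [
    [0,0,-0.1,0,0,0],
    [0,0,-0.3,0,0,0],
    [0,0,-0.6,0,0,0],
    [0,0,-0.9,0,0,0],
    [0,0,-1,0,0,0]
  ]
}}

```text
clock: 72.95
tool_pos: [0.4816, -0.2988, 0.2045]
orientation: [-179.6, -0.1, -101.3]
force: [1.1, 0.3, 0.2]
opening: 0.0348
```

Call:
{"fn": "drive_tool", "kwargs": {
  "moves": [
    [-0.3,0,0,0,0,0],
    [-0.6,0,0,0,0,0],
    [-0.9,0,0,0,0,0],
    [-1,0.1,0,0,0,0],
    [-1,0.1,0,0,0,0]
  ]
}}

```text
clock: 73.45
tool_pos: [0.4956, -0.1466, 0.2043]
orientation: [-179.6, -0.1, -101.1]
force: [0.9, 0.9, 0.4]
opening: 0.0353
```

Call:
{"fn": "drive_tool", "kwargs": {
  "moves": [
    [-0.3,0,0,0,0,0],
    [-0.6,0,0,0,0,0],
    [-0.9,0,0,0,0,0],
    [-1,0,0,0,0,0],
    [-1,0,0,0,0,0]
  ]
}}

```text
clock: 73.95
tool_pos: [0.5251, 0.002, 0.2039]
orientation: [-179.6, -0.1, -101.0]
force: [0.6, -0.4, -0.2]
opening: 0.0351
```

```bash
python3 - <<'E'
from h import *
s=snap('scene','s34f')
im=s['pixels'][170:300,220:340]; cv2.imwrite('pics/s34.png',cv2.resize(im[:,:,::-1],None,fx=5,fy=4.6,interpolation=cv2.INTER_CUBIC))
c=np.array([.479,-.298]);a=np.radians(-11.4);R=np.array([[np.cos(a),-np.sin(a)],[np.sin(a),np.cos(a)]])
t=snap('top','t34f')
im=t['pixels'][145:270,320:430]; cv2.imwrite('pics/t34.png',cv2.resize(im[:,:,::-1],None,fx=5,fy=4.6,interpolation=cv2.INTER_CUBIC))
for q in((.156,-.0665),(.156,.0665),(-.156,.0665),(-.156,-.0665)):
    u,v=w2px(s,[*(c+R@q),.046]);U,V=w2px(t,[*(c+R@q),.046]); print(q,round((u-220)*5),round((v-170)*4.6),'top',round((U-320)*5),round((V-145)*4.6))
E
```

```text
(0.156, -0.0665) 325 525 top 420 83
(0.156, 0.0665) 519 416 top 218 50
(-0.156, 0.0665) 253 72 top 133 486
(-0.156, -0.0665) 70 161 top 339 522
```

View pics/s34.png

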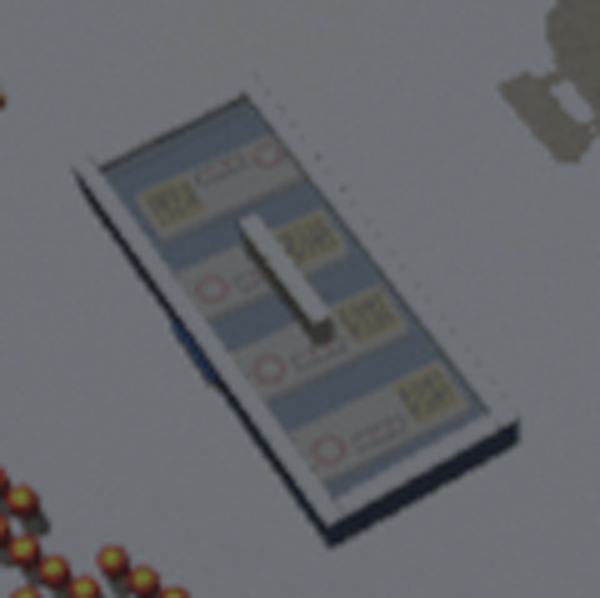

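View pics/t34.png

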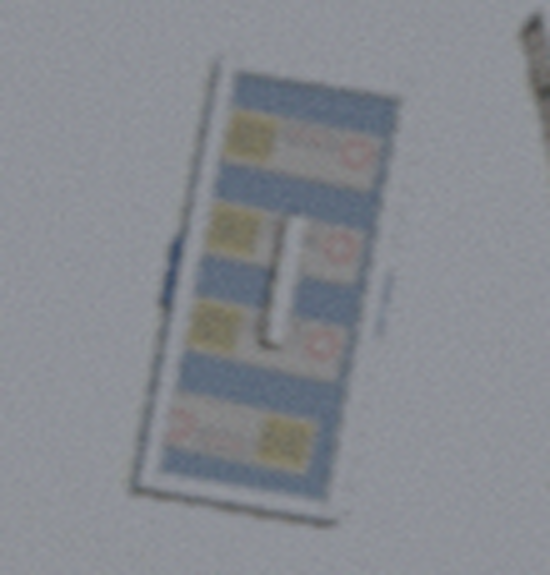

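View pics/s34f.png

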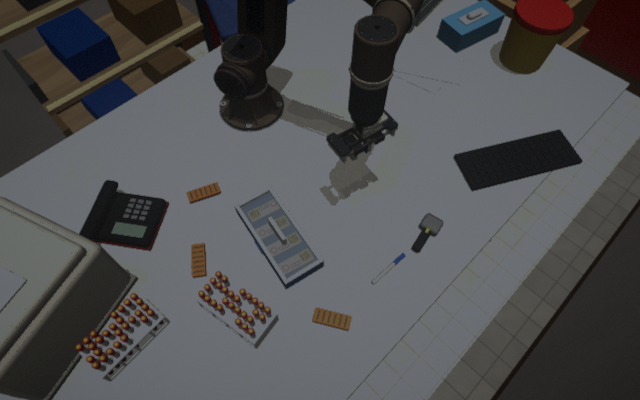

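The lid corners match the home prediction at z = 0.046 in both views, and all four labels show through the panel. The rack, scanner and pen are where they started. Handing in.

```bash
python3 -c "
from h import *
print(sensors.get_obs()['clock']); print(ticket.close_job())"
```

```text
74.05
the job is handed in; nothing more can be done
None
```

All four cartridges are in the blue box, flat, side by side and window face up, and the lid is on. I handed the job in at 74 s of the 210 s allowed.

- **Cartridges:** I packed cartridge c as it lay. The other three, including the one already in the box, were turned over on the desk by gripping one end with a tilted tool and letting them tip over, then packed. My first grasp of c closed too late and missed, leaving c where it was; the second grasp held.
- **Lid:** I lowered it until it touched at the expected home height, with about 4 N of contact, then released it and moved the arm away.
- **Last checks:** In both camera views the lid's corners matched the home position by eye, to within about a pixel or two (a few millimetres). All four yellow labels and windows showed through the clear panel. The tube rack, scanner, pen and orange look-alikes appeared unmoved.
- **Forces:** The largest reading I saw was about 15 N, when the last cartridge touched the box floor.
- **Disagreements:** No check failed; the two views put the box centre within 2 mm of each other.

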